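# Get the fine lapping paddle off the back of a crowded hook

## Task

The blue fine-grit lapping paddle hangs at the back of a crowded hook: hang the red and the yellow paddle on the empty hook of the other stand, then take the blue one off its hook and stand it in the slot of the wooden block, straight and fully down on the rubber strip in it, eye up, and let go. The empty hook is clamped at a height nobody has measured, and bent hooks or a chipped block are no use: feel your way with a light touch, never loading either hook stand or the block with more than 15 N, drop no paddle and leave the other things on the bench where they are.

Things in the scene. Friction and masses are not known exactly. Their poses are not given: they have to be found in the camera images.
- loaded_stand: Hook stand with the paddles, fixed. Grey base 14 mm high, 76 mm wide, to 98 mm before the post; steel post 12 mm thick, 183 mm high. Origin: foot of the post axis on the bench, z up. Hook: level 8 mm round rod over the stand's -x axis, its axis 145 mm above the bench, straight to 96 mm from the post axis, then a tip bent up: outermost at 107 mm, its top 18 mm above the rod's axis.
- spare_stand: The same stand and hook, empty, fixed, post 222 mm high; same origin and axes. But its clamp is screwed fast anywhere on the post, rod axis 132 to 192 mm above the bench: never measured, so find it by light touch from above or by sight. The rod is free from 20 to 96 mm out from the post axis. A hung paddle's origin is 9 mm below the rod axis. Both rods spring: 1.8 mm per 10 N at 60 mm out.
- red_paddle: Red (coarse) lapping paddle, rigid, 40 to 85 g. Origin: centre of the eye in its head; x through the thickness, y across, z up. Head 30 mm wide, 10 thick, from 21 below to 19 above the origin, grip its parallel sides across y. Eye through x: 20 wide, 26 high, upper corners cut at 45 deg. Plate 42 wide, 9 thick, 40 to 100 mm below the origin. One of the two front paddles, 56 or 83 mm from the post.
- yellow_paddle: Yellow (medium) lapping paddle, same shape, weight, origin and axes as the red one; it hangs as the other front paddle, 56 or 83 mm from the post axis. To pass a hook's tip an eye must be lifted 14 mm from hanging; at 18 mm its lower edge meets the rod from below.
- blue_paddle: Blue (fine) lapping paddle, same shape, weight, origin and axes as the red one; it always hangs rearmost, 29 mm from the post axis, 27 mm behind the next one.
- paddle_block: Slotted hardwood block, 62 mm (x) by 94 mm (y), 44 mm high, fixed. Origin under its centre on the bench, z up. Slot in its top, centred: 11.2 mm along x, 47 along y, 30 deep, long edges chamfered 2.5; on its floor a rubber strip, top 14 mm above the bench, yielding 1.7 mm per 10 N. The paddle's plate stands in it, x along the block's x, either way; its origin is then 114 mm above the bench.
- compound_jar_0: bystander: white jar with a black screw lid, 55 mm wide, 68 mm high; origin at the centre of its underside
- compound_jar_2: bystander: amber jar with a blue lid, 55 mm wide, 68 mm high; origin at the centre of its underside
- tape_roll: bystander: roll of black tape lying flat, 62 mm wide, 19 mm high; origin at the centre of its underside
- agate_slab_0: bystander: brown and white banded agate slice lying flat, 67 x 94 x 8 mm; origin at the centre of its underside
- cabochon_1: bystander: round red-brown cabochon, 23 mm wide, 8 mm high; origin at the centre of its underside
- cabochon_0: bystander: oval blue-green cabochon, 22 x 30 x 8 mm; origin at the centre of its underside
Things that resemble listed ones, but are neither listed nor needed, are in the scene too. There is more than one size of the red_paddle; the job needs the smaller.

How it is judged:
On the way:
1. the red and the yellow paddle both hang on the empty hook, let go (x of red_paddle in the frame of spare_stand between -0.1 and -0.018 m and y of red_paddle in the frame of spare_stand between -0.008 and 0.008 m and height (world z) of red_paddle between 0.116 and 0.195 m and angle between each of red_paddle, yellow_paddle's own z axis and vertical below 0.2 rad and linear speed of each of red_paddle, yellow_paddle below 0.05 m/s and contact force between each of red_paddle, yellow_paddle and the fingers below 0.05 N and x of yellow_paddle in the frame of spare_stand between -0.1 and -0.018 m and y of yellow_paddle in the frame of spare_stand between -0.008 and 0.008 m and height (world z) of yellow_paddle between 0.116 and 0.195 m), for 0.2 s.
At the end, for the whole second after the job is handed in: Red and yellow hang still on the once empty hook (eye 18 to 100 mm out from the post, within 8 mm of the rod sideways, 116 to 195 mm high, tilt under 0.2 rad). Blue stands in the slot: within 6 mm of centre, at most 2.5 mm above seated, tilt under 0.1, turn under 0.12 rad. All let go (all of step 1 and horizontal distance between blue_paddle and paddle_block below 0.006 m and z of blue_paddle in the frame of paddle_block between 0.11 and 0.1165 m and angle between blue_paddle's own z axis and vertical below 0.1 rad and angle between the x axis of blue_paddle and the x axis of paddle_block, either way round below 0.12 rad and linear speed of blue_paddle below 0.08 m/s and contact force between blue_paddle and the fingers below 0.05 N); the robot touches nothing.
It fails at once if the loaded hook stand is loaded with more than 15 N (contact force between loaded_stand and anything else above 15 N).
It fails at once if the other hook stand is loaded with more than 15 N (contact force between spare_stand and anything else above 15 N).
It fails at once if the block is loaded with more than 15 N (contact force between paddle_block and anything else above 15 N).
It fails at once if a paddle falls to the bench (its eye centre comes below 80 mm) (height (world z) of any of red_paddle, yellow_paddle, blue_paddle below 0.08 m).
It fails at once if another thing on the bench is moved more than 15 mm (distance of any of compound_jar_0, compound_jar_2, tape_roll, agate_slab_0, cabochon_1, cabochon_0 from where it was at the start of the episode above 0.015 m).
It also fails if it takes over 72 s, if anything falls off the work surface, if the arm or the gripper's body presses on something with over 40 N, if the wrist force passes 120 N, or if a joint passes its speed limit or range.

## Robot

A 6-joint arm with a two-finger parallel gripper is mounted at the origin on a cart in front of the work surface, level with it; the furniture and walls round the work are solid. World frame = base frame: x ahead of the robot, y to its left, z up, the work surface at z = 0. Lengths are in m, angles in rad, forces in N, time in s.
With the tool pointing down it reaches from about 0.425 to 0.95 m from the base axis. Payload 3.5 kg.
Tool frame: the origin (TCP) lies between the finger pads; the fingertips stand 11 mm ahead of it and the grasp point (between the pads) lies 8 mm behind it (ctrl.tcp_to_tips is the distance from the TCP to the fingertips, in m); z points along the fingers, y is the direction in which the jaws open and shut (so a half turn about z gives the same grasp; the last joint's range is limited). The gripper opens to 85 mm and grips with 20 to 120 N. Pads are 22 mm wide; open, the fingers measure 114 mm over their backs; the gripper's body (76 mm by 85 mm) begins 54 mm behind the grasp point. The pads swing forward as they close: fully open they stand 13 mm farther back than shut.
Start: joints at [0.956, 0.286, 1.577, -0, 1.279, -0.15], TCP at [0.303, 0.603, 0.242] pointing down, gripper open.
Joint ranges: [-2.77, 2.77], [-0.9, 2.22], [0.21, 2.48], [-1.53, 4.67], [0.24, 2.81], [-2.84, 2.84]. Speed limits (rad/s): [2.79, 2.79, 3.14, 3.14, 3.14, 3.14].

## Interface

Orientations are given as a unit quaternion [x, y, z, w].
In Python, from plant import monitor, vision, workorder, ctrl gives the robot as it stands.
- The arm moves only by the tool jog_arm, never from a script. Its argument "series" is a list of rows, each a list of 4 numbers: the shift along the tool's x, y, z in m, then the turn about the tool's z in rad. In form: [[tx, ty, tz, spin], ...]. A call has exactly 8 rows; each row shifts and turns the pose as measured when the row begins, along the tool's axes as they then stand; what a row does not reach is not made up. A row lasts 1/12 s, in which the tool goes at most 41.7 mm and 7.16 degrees, less where a joint would pass 70% of its speed; a pose out of reach is approached as far as the arm can. A call is refused whole if a number of a shift passes 0.0417 or a number of a turn 0.125, either way. A call with a gripper value outside its range is refused whole. "grip" is the finger opening in m, from 0 to 0.0854, set as the call begins (left out, the last holds). The fingers move at their own pace and stop on an object; "grip_force" is the grip in N (left out, the last holds). Time passes only in rows, so rows that do not move let the fingers close, or fill a call up. It gives the time, the measured TCP pose, the force and the opening at its end, in the units of the state.
- monitor.get_state(): the state, without advancing time (a new reading comes with each control period).
- vision.read_camera(name): name is "scene" or "top" or "wrist"; returns the picture (420x560x3 uint8, red, green, blue); there is no depth.
- vision.get_calibration(name): a dict with "vfov" (degrees; the focal length in pixels is half the picture's height over the tangent of half this angle, whatever the lens; pixels are square), "cx", "cy" (the principal point, pixels), "D" ([k1, k2, p1, p2, k3] as OpenCV has them; the pictures are not rectified), "R" (3x3) and "t" (3): a world point X has camera coordinates R X + t. Camera axes: x right, y down, z forward; pixel columns grow to the right and rows downward; lengths in m; the calibration is good to about 2 mm. A picture is of the moment at which its call begins: read the wrist's pose just before it. get_calibration takes no time and is no camera call; for the wrist camera it gives the pose at the moment of the call.
- workorder.sign_off(): hands the job in, once; it reports no verdict.
The state is a dict: "time": time; "qpos": joint angles; "dq": joint speeds; "joint_efforts": joint torques, N m; "eef_pos": TCP position; "tcp_rot": TCP orientation; "contact_force": force on the tool from outside, world axes, zero at the start; "wrist_torque": the same for the moment, N m; "opening": opening from 0.0 (shut) to 1.0 (fully open).
Only numpy, scipy, OpenCV 4.12 (cv2) and the standard library are available. Lean on these libraries where they do the work, as an engineer would, in place of code of your own. Each camera call takes 0.05 s, during which the arm holds its last target.

## Working session

There is one attempt and no reset: what is moved stays moved. The work goes in short steps, Python scripts to look and compute and a tool call to move; the robot and the scene stay as the last step left them, time stands still between calls to the robot, and variables do not carry over. Pictures are saved under pics/ and viewed, and the job is handed in when it is done.

Besides the shell and the picture viewer there is one more tool, called as a command line: name --pt "numbers of a row" for each row, then --argument value for the rest. jog_arm: Moves the arm, as the interface text tells. Its arguments: {"type":"object","properties":{"series":{"type":"array","items":{"type":"array","items":{"type":"number"}}},"grip":{"type":"number"},"grip_force":{"type":"number"}},"required":["series"]}

I'll start with the state and the two fixed camera pictures.

```bash
ls; mkdir -p pics; python3 - <<'E'
from plant import monitor, vision, workorder, ctrl
import cv2, numpy as np
s=monitor.get_state(); print(s); print(ctrl.tcp_to_tips)
for n in ("scene","top","wrist"):
    im=vision.read_camera(n); cv2.imwrite(f"pics/{n}0.png",im[:,:,::-1]); c=vision.get_calibration(n)
    print(n,c['vfov'],c['cx'],c['cy'],c['D'],np.round(c['R'],4).tolist(),np.round(c['t'],4).tolist(), 'C',(-np.array(c['R']).T@np.array(c['t'])).round(3))
E
```

```text
pics
{'time': 0.0, 'qpos': array([ 9.55973061e-01,  2.87214308e-01,  1.57815466e+00,  3.14458942e-05,
        1.27863742e+00, -1.50007301e-01]), 'dq': array([-0.00148363, -0.00019404,  0.00037177,  0.00112883,  0.00085111,
       -0.00083268]), 'joint_efforts': array([-5.51878584e-04, -4.05989027e+01, -2.92619920e+01, -1.53623491e-04,
        6.03590408e-03, -5.04708296e-06]), 'eef_pos': array([0.30217847, 0.60287933, 0.24092683]), 'tcp_rot': array([ 2.30325688e-01,  9.73112851e-01, -1.11407048e-03, -4.64320058e-04]), 'contact_force': array([ 0.32043062,  0.35507856, -0.37918494]), 'wrist_torque': array([ 0.04189091, -0.00841517,  0.02664807]), 'opening': 0.9999843153303072}
0.011
scene 44.53469437855556 273.7346757200497 217.66191186840348 [-0.13967295  0.          0.          0.          0.        ] [[-0.6568, -0.7538, 0.0213], [-0.4153, 0.3381, -0.8445], [0.6294, -0.5635, -0.5351]] [0.2991, 0.3601, 1.2683] C [-0.452  0.818  0.976]
top 52.080828562701285 279.6005232782849 213.12295288851095 [-0.06466659  0.          0.          0.          0.        ] [[0.0188, -0.9998, 0.0092], [-0.9834, -0.0201, -0.1806], [0.1807, -0.0056, -0.9835]] [-0.123, 0.5748, 1.0838] C [ 0.372 -0.105  1.171]
wrist 67.68523324921215 282.1958622937519 211.98283298173422 [-0.066103  0.        0.        0.        0.      ] [[0.4486, 0.8937, -0.001], [0.8472, -0.4249, 0.319], [0.2847, -0.1439, -0.9478]] [-0.6751, -0.0414, 0.3804] C [0.23  0.641 0.373]
```

View pics/scene0.png

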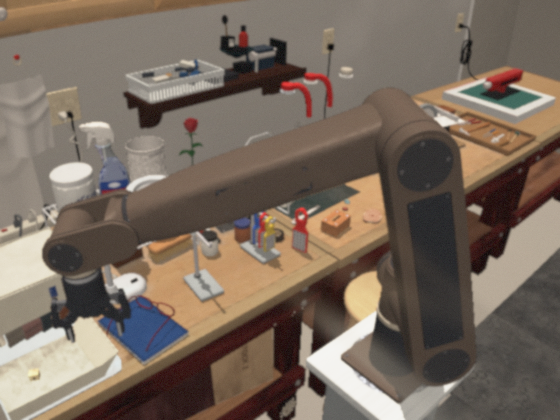

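View pics/top0.png

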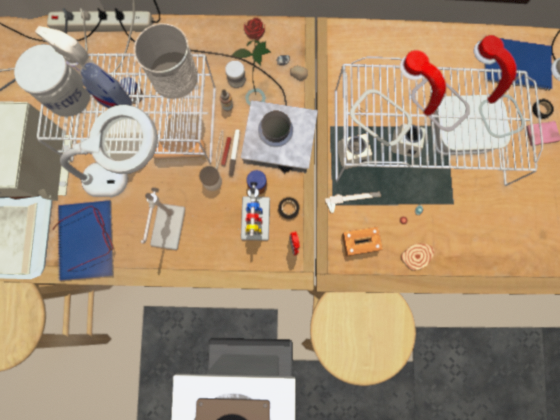

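View pics/wrist0.png

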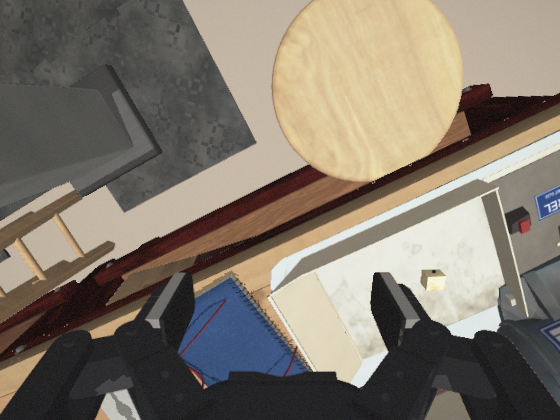

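```bash
python3 - <<'E'
import cv2
t=cv2.imread('pics/top0.png'); s=cv2.imread('pics/scene0.png')
cv2.imwrite('pics/top_c1.png',cv2.resize(t[165:265,130:320],None,fx=4.2,fy=4.2,interpolation=cv2.INTER_CUBIC))
cv2.imwrite('pics/top_c2.png',cv2.resize(t[185:275,320:450],None,fx=6,fy=6,interpolation=cv2.INTER_CUBIC))
cv2.imwrite('pics/scene_c1.png',cv2.resize(s[190:310,170:390],None,fx=3.6,fy=3.6,interpolation=cv2.INTER_CUBIC))
E
```

```text
(no output)
```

View pics/top_c1.png

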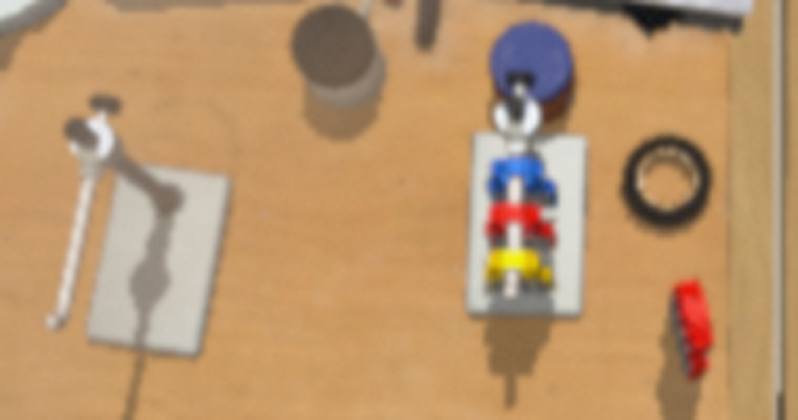

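View pics/scene_c1.png

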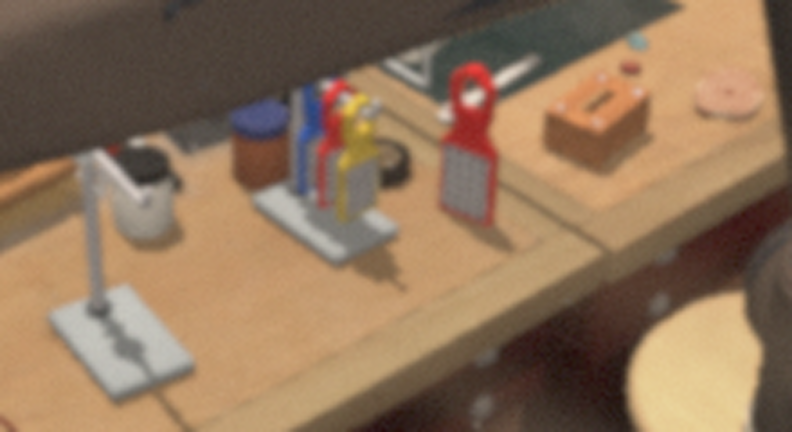

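View pics/top_c2.png

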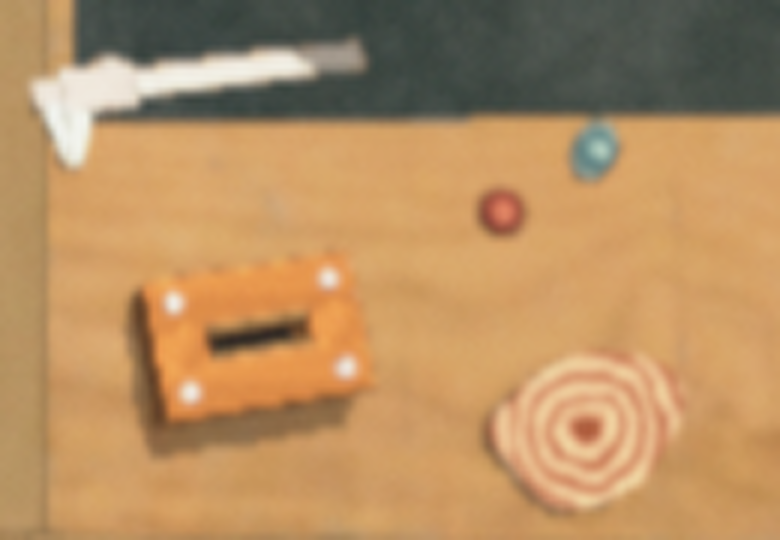

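Yellow hangs at the front, red behind it, blue at the back. There are two red candidates: a large one standing alone at top (295,242) and a small one on the hook at top (254,217). The job needs the small hook one. Next I'll compute rough positions by ray casting and triangulation.

```bash
cat > h.py <<'E'
import cv2, numpy as np
from plant import monitor, vision
def K(c):
    f=210/np.tan(np.radians(c['vfov']/2)); return np.array([[f,0,c['cx']],[0,f,c['cy']],[0,0,1.]])
def ray(c,px):
    p=cv2.undistortPoints(np.array(px,float).reshape(-1,1,2),K(c),np.array(c['D'])).reshape(-1,2)
    d=np.c_[p,np.ones(len(p))]@np.array(c['R']); C=-np.array(c['R']).T@np.array(c['t'])
    return C,d
def plane(c,px,z):
    C,d=ray(c,px); return C+d*((z-C[2])/d[:,2])[:,None]
def tri(c1,p1,c2,p2):
    C1,d1=ray(c1,p1);C2,d2=ray(c2,p2);out=[]
    for a,b in zip(d1,d2):
        A=np.c_[a,-b]; s=np.linalg.lstsq(A,C2-C1,rcond=None)[0]
        q1=C1+a*s[0];q2=C2+b*s[1]; out.append(np.r_[(q1+q2)/2,np.linalg.norm(q1-q2)])
    return np.array(out)
def proj(c,X):
    r=cv2.Rodrigues(np.array(c['R']))[0]
    return cv2.projectPoints(np.array(X,float).reshape(-1,1,3),r,np.array(c['t']),K(c),np.array(c['D']))[0].reshape(-1,2)
def shot(n,name):
    c=vision.get_calibration(n); im=vision.read_camera(n)[:,:,::-1].copy(); cv2.imwrite(f'pics/{name}.png',im)
    import pickle; pickle.dump(c,open(f'pics/{name}.pkl','wb')); return c,im
def st():
    s=monitor.get_state(); print('t',round(s['time'],2),'p',s['eef_pos'].round(4),'F',s['contact_force'].round(2),'op',round(s['opening'],3)); return s
def toolrot(s):
    from scipy.spatial.transform import Rotation as Rn
    return Rn.from_quat(s['tcp_rot']).as_matrix()
E
python3 - <<'E'
from h import *
ct=vision.get_calibration('top'); cs=vision.get_calibration('scene')
T=lambda x,y:(130+x/4.2,165+y/4.2); S=lambda x,y:(170+x/3.6,190+y/3.6); B=lambda x,y:(320+x/6,185+y/6)
np.set_printoptions(precision=4,suppress=True)
print('spare base corners z14',plane(ct,[T(118,163),T(230,177),T(197,355),T(87,340)],.014))
print('loaded base corners',plane(ct,[T(474,134),T(587,136),T(580,316),T(467,314)],.014))
print('spare tip tri',tri(ct,[T(54,322)],cs,[S(146,200)]))
print('spare rod root tri(approx)',tri(ct,[T(93,165)],cs,[S(97,152)]))
print('yellow head top',plane(ct,[T(513,257)],.155),'red',plane(ct,[T(513,213)],.155),'blue',plane(ct,[T(515,165)],.155), 'tip', plane(ct,[T(511,296)],.163))
print('block top',plane(ct,[B(140,288),B(345,258),B(370,385),B(165,420)],.044), 'holes',plane(ct,[B(174,302),B(328,278),B(346,367),B(190,392)],.044).mean(0))
print('slot',plane(ct,[B(258,333)],.044))
print('bigred tri', plane(ct,[T(690,290),T(695,370)],.0))
E
```

```text
spare base corners z14 [[0.6034 0.2233 0.014 ]
 [0.5956 0.1489 0.014 ]
 [0.4786 0.1635 0.014 ]
 [0.4867 0.2354 0.014 ]]
loaded base corners [[ 0.6276 -0.0098  0.014 ]
 [ 0.6277 -0.0839  0.014 ]
 [ 0.509  -0.0822  0.014 ]
 [ 0.5088 -0.0093  0.014 ]]
spare tip tri [[0.4799 0.2049 0.1846 0.0018]]
spare rod root tri(approx) [[0.569  0.191  0.1753 0.0017]]
yellow head top [[ 0.5252 -0.0461  0.155 ]] red [[ 0.5506 -0.0453  0.155 ]] blue [[ 0.5786 -0.0456  0.155 ]] tip [[ 0.5018 -0.0461  0.163 ]]
block top [[ 0.5286 -0.2816  0.044 ]
 [ 0.5437 -0.3732  0.044 ]
 [ 0.4874 -0.3831  0.044 ]
 [ 0.4704 -0.2923  0.044 ]] holes [ 0.5088 -0.3345  0.044 ]
slot [[ 0.5095 -0.3338  0.044 ]]
bigred tri [[ 0.5292 -0.1534  0.    ]
 [ 0.4769 -0.1573  0.    ]]
```

```bash
python3 - <<'E'
from h import *
np.set_printoptions(precision=3,suppress=True)
ct=vision.get_calibration('top')
for z in (0,.1,.2,.3,.4,.5): print(z,plane(ct,[(122,172),(122,140),(154,140),(103,180)],z)[:,:2].tolist())
s=monitor.get_state(); print(toolrot(s))
E
```

```text
0 [[0.6962170193832451, 0.33729838598951123], [0.7916484405248385, 0.3460712722381866], [0.7929778260348771, 0.2529019499617432], [0.6718926602371271, 0.3898698834434822]]
0.1 [[0.6684922583933184, 0.29949928882514715], [0.7557731400547837, 0.30752290659527387], [0.7569889863451998, 0.2223109240552285], [0.6462453769498022, 0.3475807969191956]]
0.2 [[0.6407674974033919, 0.2617001916607832], [0.7198978395847291, 0.2689745409523613], [0.7210001466555226, 0.19171989814871387], [0.6205980936624773, 0.30529171039490904]]
0.3 [[0.6130427364134653, 0.2239010944964192], [0.6840225391146743, 0.23042617530944853], [0.6850113069658454, 0.16112887224219924], [0.5949508103751524, 0.2630026238706224]]
0.4 [[0.5853179754235387, 0.18610199733205524], [0.6481472386446194, 0.19187780966653584], [0.6490224672761682, 0.1305378463356846], [0.5693035270878275, 0.22071353734633575]]
0.5 [[0.5575932144336122, 0.14830290016769127], [0.6122719381745647, 0.15332944402362314], [0.6130336275864909, 0.09994682042916997], [0.5436562438005027, 0.17842445082204916]]
[[-0.894  0.448 -0.001]
 [ 0.448  0.894 -0.001]
 [ 0.    -0.002 -1.   ]]
```

jog_arm --pt "-0.03 -0.027 -0.006 0" --pt "-0.03 -0.027 -0.006 0" --pt "-0.03 -0.027 -0.006 0" --pt "-0.03 -0.027 -0.006 0" --pt "-0.03 -0.027 -0.006 0" --pt "-0.03 -0.027 -0.006 -0.12" --pt "-0.03 -0.027 -0.006 -0.12" --pt "-0.03 -0.027 -0.006 -0.12" --grip 0.0

```text
time: 0.82
eef_pos: [0.4256, 0.3128, 0.2816]
tcp_rot: [0.054, 0.999, -0.004, -0.005]
contact_force: [1.3, 0.7, 0.6]
opening: 0.002
```

jog_arm --pt "-0.02 -0.016 -0.002 0" --pt "-0.02 -0.016 -0.002 0" --pt "-0.02 -0.016 -0.002 0" --pt "-0.02 -0.016 -0.002 0" --pt "0 0 0 0" --pt "0 0 0 0" --pt "0 0 0 0" --pt "0 0 0 0"

```text
time: 1.48
eef_pos: [0.5032, 0.2299, 0.2896]
tcp_rot: [0.057, 0.998, -0.005, -0.005]
contact_force: [-0.3, -0.5, 0.3]
opening: -0.002
```

```bash
python3 - <<'E'
from h import *
st(); shot('wrist','w1'); st()
E
```

```text
t 1.48 p [0.5032 0.2299 0.2896] F [-0.26 -0.49  0.34] op -0.002
t 1.53 p [0.503  0.2301 0.2896] F [ 0.22 -0.14  0.29] op -0.001
```

View pics/w1.png

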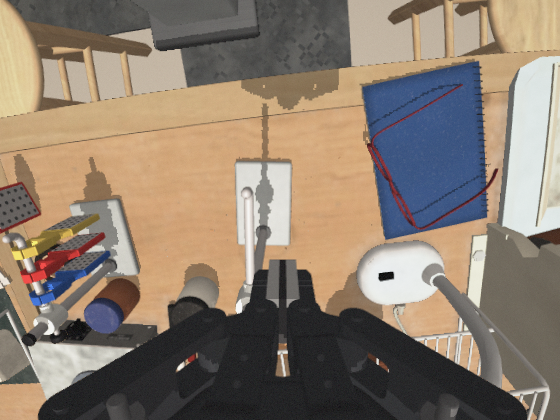

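The wrist picture shows the spare rod as a white line from its tip ball at (248,192) to about (246,295), with its base at (236–291,160–245). The loaded paddles are at the left. I'll shift sideways for the second view.

jog_arm --pt "0.01 -0.025 0 0" --pt "0.01 -0.025 0 0" --pt "0.005 -0.025 0 0" --pt "0.0 -0.02 0 0" --pt "0 0 0 0" --pt "0 0 0 0" --pt "0 0 0 0" --pt "0 0 0 0"

```text
time: 2.2
eef_pos: [0.4619, 0.1431, 0.2893]
tcp_rot: [0.05, 0.999, -0.004, -0.006]
contact_force: [0.6, 0.3, 0.2]
opening: -0.0
```

```bash
python3 - <<'E'
from h import *
st(); shot('wrist','w2'); st()
E
```

```text
t 2.2 p [0.4619 0.1431 0.2893] F [0.59 0.25 0.17] op -0.0
t 2.25 p [0.462  0.1432 0.2893] F [-0.47  0.85  0.63] op -0.002
```

View pics/w2.png

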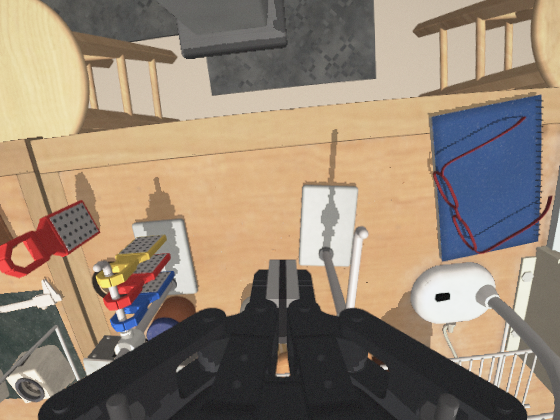

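```bash
python3 - <<'E'
import cv2
a=cv2.imread('pics/w1.png')[170:300,200:300]; b=cv2.imread('pics/w2.png')[205:325,310:410]
a=cv2.resize(a,None,fx=4,fy=4,interpolation=cv2.INTER_CUBIC); b=cv2.resize(b,None,fx=4,fy=4,interpolation=cv2.INTER_CUBIC)
import numpy as np
o=np.zeros((520,800,3),np.uint8); o[:520,:400]=a; o[:480,400:]=b; cv2.imwrite('pics/rods.png',o)
E
```

```text
(no output)
```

View pics/rods.png

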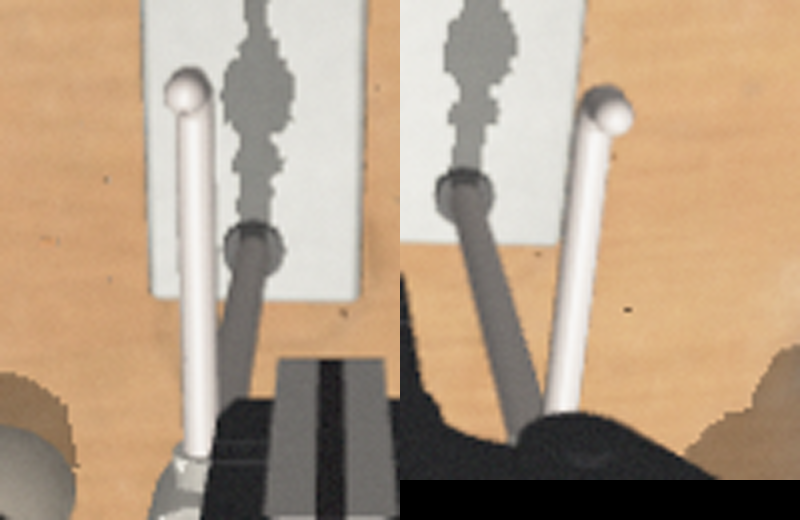

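```bash
cat > rod.py <<'E'
from h import *
import pickle
def centers(name,p0,p1,hw,rows):
    im=cv2.imread(f'pics/{name}.png').astype(float); g=im[:,:,0] # blue channel: white rod vs orange wood
    g=cv2.GaussianBlur(g,(0,0),0.8); out=[]
    for r in rows:
        xc=p0[0]+(p1[0]-p0[0])*(r-p0[1])/(p1[1]-p0[1])
        xs=np.arange(int(xc-hw),int(xc+hw)+1); d=np.gradient(g[r,xs])
        l=xs<xc
        def sub(i):
            if 0<i<len(d)-1:
                a,b,c=abs(d[i-1]),abs(d[i]),abs(d[i+1]); den=a-2*b+c
                return xs[i]+(0.5*(a-c)/den if den else 0)
            return xs[i]
        i=np.argmax(np.where(l,d,-1e9)); j=np.argmin(np.where(~l,d,1e9)); out.append((sub(i),sub(j)))
    return np.array(out)
E
python3 - <<'E'
from rod import *
np.set_printoptions(precision=4,suppress=True)
pl=[]
for n,p0,p1,rows in (('w1',(248.5,207.5),(249.75,270),range(204,278,4)),('w2',(358.25,242.5),(350.6,305),range(242,304,4))):
    rows=list(rows); e=centers(n,p0,p1,9,rows); c=e.mean(1); k=np.polyfit(rows,c,1); res=c-np.polyval(k,rows); k=np.polyfit(np.array(rows)[abs(res)<1],c[abs(res)<1],1)
    print(n,'w',(e[:,1]-e[:,0]).round(1),res.round(2))
    cal=pickle.load(open(f'pics/{n}.pkl','rb')); q=[(np.polyval(k,r),r) for r in (rows[0],rows[-1])]
    C,d=ray(cal,q); nrm=np.cross(d[0],d[1]); nrm/=np.linalg.norm(nrm); pl.append((nrm,nrm@C,cal,q))
dirv=np.cross(pl[0][0],pl[1][0]); dirv/=np.linalg.norm(dirv); 
A=np.array([pl[0][0],pl[1][0],[1,0,0]])
for x in (.48,.50,.52,.55,.57): print(np.linalg.solve(A,[pl[0][1],pl[1][1],x]))
print('dir',dirv)
# tip outer points
c1=pl[0][2];c2=pl[1][2]
print('tipball',tri(c1,[(200+186/4,170+91/4)],c2,[(310+213/4,205+115/4)]))
# post top? hole shadow; base corners
print('base w1',plane(c1,[(236,162),(291,164),(288.5,244.5),(238.5,244)],.014))
print('base w2',plane(c2,[(303.5,184),(356,187),(350.5,266),(301,266)],.014))
E
```

```text
w1 w [ 4.8  4.7 11.1  4.9  4.7  4.8 10.4  9.3 10.3 11.3 10.   7.8  7.7  7.6
  7.3  7.4  7.5  8.   7.2] [-1.32 -1.35  1.89 -1.23 -1.15 -1.21  1.62  1.27  1.71  2.53  1.38 -0.79
 -0.71 -0.67 -0.5  -0.49 -0.38 -0.1  -0.49]
w2 w [7.3 7.4 6.9 7.2 6.8 7.2 7.1 7.6 7.3 7.4 7.2 7.2 7.3 7.1 7.3 7.2] [-0.21  0.15 -0.07  0.1   0.11  0.11 -0.04 -0.04 -0.06 -0.02 -0.07  0.03
 -0.04  0.04 -0.    0.01]
[0.48   0.205  0.1838]
[0.5    0.2024 0.1832]
[0.52   0.1998 0.1827]
[0.55   0.196  0.1818]
[0.57   0.1934 0.1813]
dir [ 0.9915 -0.1274 -0.0279]
tipball [[0.4797 0.2053 0.1943 0.0007]]
base w1 [[0.4808 0.1698 0.014 ]
 [0.4916 0.241  0.014 ]
 [0.6052 0.2254 0.014 ]
 [0.5967 0.1547 0.014 ]]
base w2 [[0.4779 0.1686 0.014 ]
 [0.4888 0.2383 0.014 ]
 [0.6062 0.2273 0.014 ]
 [0.599  0.1555 0.014 ]]
```

```bash
python3 - <<'E'
from rod import *
np.set_printoptions(precision=4,suppress=True)
im=cv2.imread('pics/w1.png')
for r in (205,215,225,235): print(r,im[r,240:258].mean(1).astype(int))
pl=[]
for n,p0,p1,rows,hw in (('w1',(248.8,207.5),(250,270),list(range(248,280,4)),6),('w2',(358.25,242.5),(350.6,305),list(range(242,304,4)),9)):
    e=centers(n,p0,p1,hw,rows); c=e.mean(1)
    if n=='w1': print(e)
    k=np.polyfit(rows,c,1)
    cal=pickle.load(open(f'pics/{n}.pkl','rb')); q=[(np.polyval(k,r),r) for r in (rows[0],rows[-1])]
    C,d=ray(cal,q); nrm=np.cross(d[0],d[1]); nrm/=np.linalg.norm(nrm); pl.append((nrm,nrm@C))
A=np.array([pl[0][0],pl[1][0],[1,0,0]])
for x in (.50,.52,.55,.57): print(np.linalg.solve(A,[pl[0][1],pl[1][1],x]))
E
```

```text
205 [222 222 224 214 180 208 224 239 244 235 220 206 181 178 223 223 223 223]
215 [223 223 223 215 180 203 220 236 244 239 223 210 187 175 218 225 225 223]
225 [224 225 226 215 178 195 218 234 244 240 226 214 192 173 207 225 226 226]
235 [224 224 225 220 189 190 213 229 241 241 230 216 198 170 185 211 146 114]
[[245.1966 252.9499]
 [245.3388 253.0527]
 [245.445  253.0798]
 [245.8238 253.1055]
 [245.7977 253.2318]
 [245.9061 253.403 ]
 [245.9661 253.9668]
 [246.0301 253.1857]]
[0.5    0.2024 0.1831]
[0.52   0.1998 0.1826]
[0.55   0.196  0.1818]
[0.57   0.1934 0.1813]
```

Sight puts the spare rod axis at about z = 0.182 (±3 mm), yaw about −0.12, with the post near (0.582, 0.193). I'll refine the height by touching from above with the fingers shut.

jog_arm --pt "-0.0 0.02 0.0 0.02" --pt "-0.01 0.02 0.01 0" --pt "-0.015 0.015 0.02 0" --pt "-0.015 0.005 0.02 0" --pt "-0.005 0 0.01 0" --pt "0 0 0 0" --pt "0 0 0 0" --pt "0 0 0 0"

```text
time: 2.92
eef_pos: [0.515, 0.2051, 0.2278]
tcp_rot: [0.056, 0.998, -0.003, -0.005]
contact_force: [-0.3, -0.3, 0.1]
opening: 0.001
```

```bash
python3 - <<'E'
from h import *
s=st(); print(toolrot(s).round(3)); print(s['contact_force'],s['wrist_torque'])
E
```

```text
t 2.92 p [0.515  0.2051 0.2278] F [-0.25 -0.31  0.09] op 0.001
[[-0.994  0.113 -0.01 ]
 [ 0.113  0.994 -0.006]
 [ 0.009 -0.007 -1.   ]]
[-0.25231848 -0.30990723  0.08693426] [ 0.00019583 -0.00758573  0.00793694]
```

jog_arm --pt "-0.003 -0.004 0.008 0" --pt "0 0 0.007 0" --pt "0 0 0.004 0" --pt "0 0 0.002 0" --pt "0 0 0.001 0" --pt "0 0 0.001 0" --pt "0 0 0.001 0" --pt "0 0 0 0"

```text
time: 3.58
eef_pos: [0.5176, 0.1991, 0.2058]
tcp_rot: [0.057, 0.998, -0.003, -0.001]
contact_force: [0.6, 0.7, -0.5]
opening: 0.002
```

jog_arm --pt "0 0 0.001 0" --pt "0 0 0.001 0" --pt "0 0 0.001 0" --pt "0 0 0.001 0" --pt "0 0 0.0 0" --pt "0 0 0.0 0" --pt "0 0 0.0 0" --pt "0 0 0 0"

```text
time: 4.25
eef_pos: [0.5179, 0.1993, 0.202]
tcp_rot: [0.057, 0.998, -0.003, -0.001]
contact_force: [-0.6, 0.1, 0.3]
opening: 0.0
```

jog_arm --pt "0 0 0.001 0" --pt "0 0 0.001 0" --pt "0 0 0.001 0" --pt "0 0 0.0 0" --pt "0 0 0.0 0" --pt "0 0 0.0 0" --pt "0 0 0.0 0" --pt "0 0 0 0"

```text
time: 4.92
eef_pos: [0.5179, 0.1993, 0.1987]
tcp_rot: [0.057, 0.998, -0.003, -0.001]
contact_force: [0.0, -0.0, 0.8]
opening: -0.004
```

jog_arm --pt "0 0 0.001 0" --pt "0 0 0.001 0" --pt "0 0 0.0 0" --pt "0 0 0.0 0" --pt "0 0 0.0 0" --pt "0 0 0.0 0" --pt "0 0 0.0 0" --pt "0 0 0 0"

```text
time: 5.58
eef_pos: [0.518, 0.1994, 0.1965]
tcp_rot: [0.057, 0.998, -0.003, -0.001]
contact_force: [-0.9, -0.5, -0.1]
opening: 0.002
```

jog_arm --pt "0 0 0.001 0" --pt "0 0 0.001 0" --pt "0 0 0.0 0" --pt "0 0 0.0 0" --pt "0 0 0.0 0" --pt "0 0 0.0 0" --pt "0 0 0.0 0" --pt "0 0 0 0"

```text
time: 6.25
eef_pos: [0.5181, 0.1994, 0.1953]
tcp_rot: [0.057, 0.998, -0.002, -0.001]
contact_force: [0.2, 0.3, 0.6]
opening: 0.001
```

jog_arm --pt "0 0 0.001 0" --pt "0 0 0.001 0" --pt "0 0 0.0 0" --pt "0 0 0.0 0" --pt "0 0 0.0 0" --pt "0 0 0.0 0" --pt "0 0 0.0 0" --pt "0 0 0 0"

```text
time: 6.92
eef_pos: [0.5182, 0.1994, 0.1947]
tcp_rot: [0.057, 0.998, -0.003, -0.001]
contact_force: [-0.9, 0.0, 2.7]
opening: 0.0
```

```bash
python3 - <<'E'
from h import *
c,im=shot('wrist','w3'); st(); shot('scene','s3'); st(); shot('top','t3'); st()
cv2.imwrite('pics/w3c.png',cv2.resize(im[150:420,150:410],None,fx=2.2,fy=2.2))
E
```

```text
t 6.97 p [0.5182 0.1994 0.1947] F [-1.38 -0.31  2.65] op -0.002
t 7.02 p [0.5182 0.1994 0.1947] F [-1.09 -0.28  2.  ] op 0.003
t 7.07 p [0.5181 0.1994 0.1947] F [-1.42 -0.4   2.98] op 0.002
```

View pics/w3c.png

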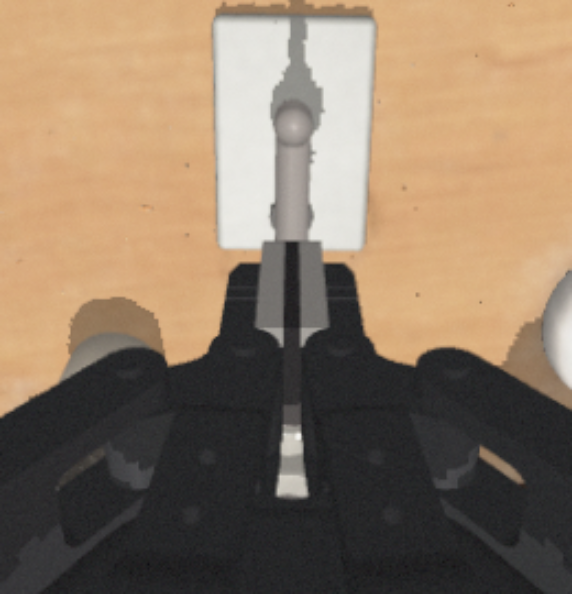

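The fingers sit centred on the rod, with contact at TCP z ≈ 0.1952. That gives a rod axis of about 0.180, and sight gave 0.182. I'll go to the loaded stand now.

jog_arm --pt "0 0 -0.035 0" --pt "0 0 -0.035 0" --pt "0.005 -0.039 0 0" --pt "0.005 -0.04 0 0" --pt "0.005 -0.04 0 0" --pt "0.005 -0.04 0 0" --pt "0.005 -0.04 0 0" --pt "0.005 -0.04 0 -0.103" --grip 0.052

```text
time: 7.73
eef_pos: [0.4622, -0.0338, 0.265]
tcp_rot: [0.001, 1.0, -0.003, 0.001]
contact_force: [0.7, -0.0, 0.5]
opening: 0.606
```

jog_arm --pt "0 0 0 0" --pt "0 0 0 0" --pt "0 0 0 0" --pt "0 0 0 0" --pt "0 0 0 0" --pt "0 0 0 0" --pt "0 0 0 0" --pt "0 0 0 0"

```text
time: 8.4
eef_pos: [0.4618, -0.0364, 0.2627]
tcp_rot: [0.002, 1.0, -0.003, 0.001]
contact_force: [0.4, -0.1, -0.0]
opening: 0.607
```

```bash
python3 - <<'E'
from h import *
shot('wrist','w4'); s=st(); print(toolrot(s).round(3)[:,0])
E
```

```text
t 8.45 p [ 0.4618 -0.0364  0.2627] F [-1.06  0.45  0.01] op 0.609
[-1.     0.004 -0.003]
```

View pics/w4.png

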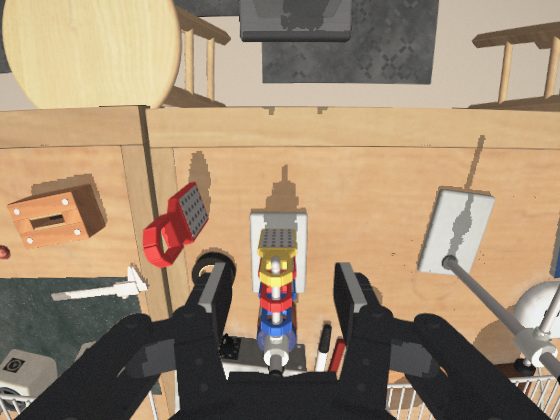

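The wrist picture shows the small red paddle at (277,298), between yellow (277,258) and blue (277,325). The larger red decoy is at (175,225). An enlarged crop will confirm and give the edges.

```bash
python3 - <<'E'
import cv2
a=cv2.imread('pics/w4.png')[195:375,215:345]; cv2.imwrite('pics/w4c.png',cv2.resize(a,None,fx=3.3,fy=3.3,interpolation=cv2.INTER_CUBIC))
E
```

```text
(no output)
```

View pics/w4c.png

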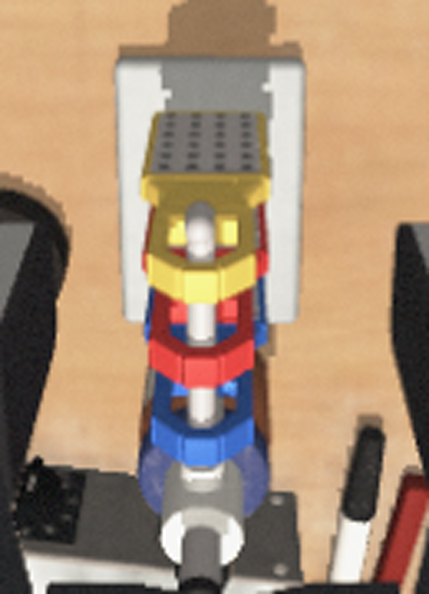

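```bash
python3 - <<'E'
from h import *
import pickle
np.set_printoptions(precision=4,suppress=True)
c=pickle.load(open('pics/w4.pkl','rb')); c2=pickle.load(open('pics/w2.pkl','rb'))
P=lambda x,y:(215+x/3.3,195+y/3.3)
print('rear top edges Y R B',plane(c,[P(202,303),P(202,386),P(203,467)],.155))
print('rod centre',plane(c,[P(201,325),P(202,402)],.149),'tip',plane(c,[P(201,215)],.160))
print('base corners',plane(c,[P(117,60),P(303,62),P(295,321),P(125,321)],.014))
print('head edges Y',plane(c,[P(148,270),P(258,270)],.150), 'R', plane(c,[P(150,350),P(256,350)],.150),'B',plane(c,[P(152,430),P(255,430)],.15))
print('post clamp', plane(c,[P(201,535)],.145))
E
python3 - <<'E'
import cv2
a=cv2.imread('pics/w2.png')[220:350,80:200]; cv2.imwrite('pics/w2c.png',cv2.resize(a,None,fx=4.5,fy=4.5,interpolation=cv2.INTER_CUBIC))
E
```

```text
rear top edges Y R B [[ 0.5312 -0.042   0.155 ]
 [ 0.5578 -0.0423  0.155 ]
 [ 0.5858 -0.0423  0.155 ]]
rod centre [[ 0.542  -0.0425  0.149 ]
 [ 0.5678 -0.0425  0.149 ]] tip [[ 0.5022 -0.0418  0.16  ]]
base corners [[ 0.5109 -0.0781  0.014 ]
 [ 0.5119 -0.0057  0.014 ]
 [ 0.6293 -0.0065  0.014 ]
 [ 0.6292 -0.0793  0.014 ]]
head edges Y [[ 0.524  -0.0566  0.15  ]
 [ 0.524  -0.0269  0.15  ]] R [[ 0.5495 -0.0568  0.15  ]
 [ 0.5495 -0.0273  0.15  ]] B [[ 0.5768 -0.057   0.15  ]
 [ 0.5768 -0.0274  0.15  ]]
post clamp [[ 0.6206 -0.0435  0.145 ]]
```

View pics/w2c.png

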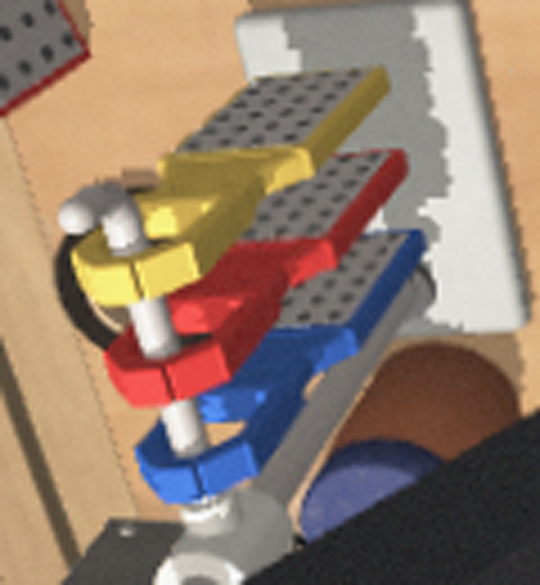

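```bash
python3 - <<'E'
from h import *
import pickle
np.set_printoptions(precision=4,suppress=True)
c=pickle.load(open('pics/w4.pkl','rb')); c2=pickle.load(open('pics/w2.pkl','rb'))
P=lambda x,y:(215+x/3.3,195+y/3.3); Q=lambda x,y:(80+x/4.5,220+y/4.5)
# rear-top corners: Y R B left/right ends of the flat top
print(tri(c,[P(177,302),P(227,302),P(177,385),P(229,385),P(179,466),P(227,466)],c2,[Q(107,306),Q(187,283),Q(140,406),Q(213,375),Q(166,505),Q(243,482)]))
E
```

```text
[[ 0.5344 -0.049   0.1494  0.    ]
 [ 0.5373 -0.0351  0.1407  0.0045]
 [ 0.562  -0.0496  0.1488  0.0001]
 [ 0.5619 -0.0344  0.1436  0.0066]
 [ 0.5883 -0.0494  0.1515  0.0001]
 [ 0.592  -0.0351  0.1434  0.0051]]
```

jog_arm --pt "-0.03 -0.003 0 0" --pt "-0.03 -0.003 0.01 0" --pt "-0.003 0 0.03 0" --pt "0 0 0.03 0" --pt "0 0 0.025 0" --pt "0 0 0 0" --pt "0 0 0 0" --pt "0 0 0 0"

```text
time: 9.12
eef_pos: [0.53, -0.0407, 0.1671]
tcp_rot: [-0.001, 1.0, -0.004, 0.004]
contact_force: [-0.3, -0.8, -0.2]
opening: 0.607
```

```bash
python3 - <<'E'
from h import *
c,im=shot('wrist','w5'); s=st(); print(toolrot(s).round(3)[:,0])
cv2.imwrite('pics/w5c.png',cv2.resize(im[180:420,130:430],None,fx=2.5,fy=2.5))
E
```

```text
t 9.17 p [ 0.5306 -0.0409  0.168 ] F [ 0.47 -0.77 -1.32] op 0.607
[-1.    -0.001 -0.01 ]
```

View pics/w5c.png

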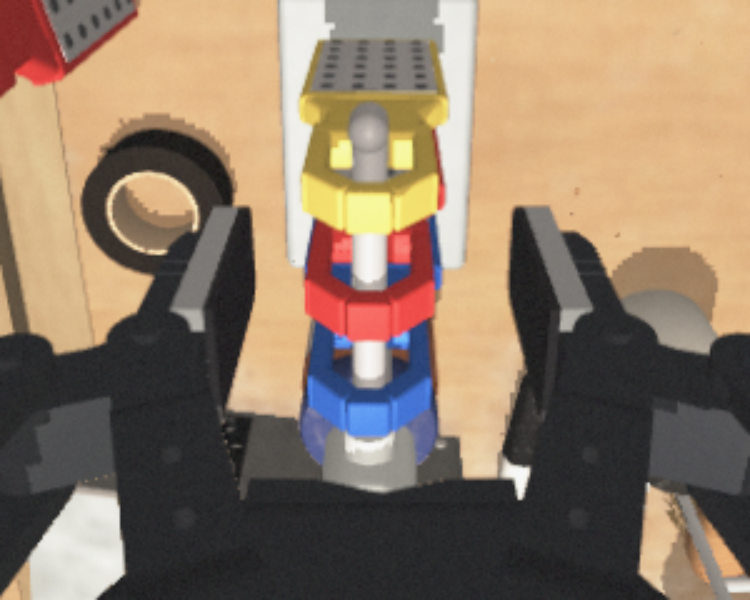

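```bash
python3 - <<'E'
from h import *
import pickle
np.set_printoptions(precision=4,suppress=True)
c=pickle.load(open('pics/w5.pkl','rb')); c4=pickle.load(open('pics/w4.pkl','rb'))
P=lambda x,y:(130+x/2.5,180+y/2.5); P4=lambda x,y:(215+x/3.3,195+y/3.3)
print(plane(c,[P(370,230),P(370,340),P(370,434)],.155))
print(tri(c,[P(370,230),P(370,340),P(370,434)],c4,[P4(202,303),P4(202,386),P4(203,467)]))
E
```

```text
[[ 0.5302 -0.0425  0.155 ]
 [ 0.5579 -0.0426  0.155 ]
 [ 0.5847 -0.0427  0.155 ]]
[[ 0.5213 -0.0418  0.1705  0.0006]
 [ 0.5587 -0.0425  0.1539  0.0003]
 [ 0.5957 -0.0428  0.1435  0.0003]]
```

jog_arm --pt "0.005 -0.0018 0.005 0" --pt "0 0 0.015 0" --pt "0 0 0.012 0" --pt "0 0 0.004 0" --pt "0 0 0 0" --pt "0 0 0 0" --pt "0 0 0 0" --pt "0 0 0 0"

```text
time: 9.83
eef_pos: [0.53, -0.0448, 0.1399]
tcp_rot: [-0.001, 1.0, -0.006, 0.013]
contact_force: [0.6, -0.7, -0.1]
opening: 0.611
```

```bash
python3 - <<'E'
from h import *
c,im=shot('wrist','w6'); s=st(); print(toolrot(s).round(3)[:,0])
cv2.imwrite('pics/w6c.png',cv2.resize(im[150:420,130:430],None,fx=2.2,fy=2.2))
E
```

```text
t 9.88 p [ 0.5302 -0.0448  0.14  ] F [ 0.62 -0.07 -0.35] op 0.611
[-1.    -0.002 -0.027]
```

View pics/w6c.png

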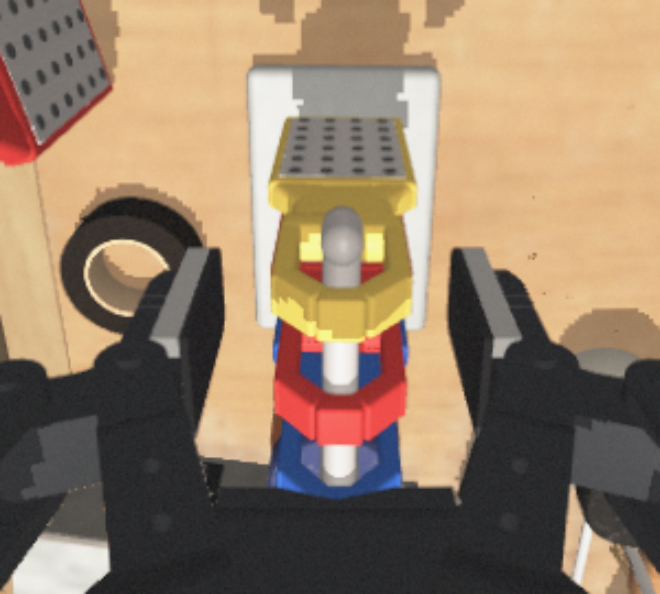

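```bash
python3 - <<'E'
from h import *
s=st(); print(s['qpos'].round(3),s['dq'].round(3),s['joint_efforts'].round(2),s['wrist_torque'].round(2))
E
```

```text
t 9.88 p [ 0.5302 -0.0448  0.14  ] F [ 0.62 -0.07 -0.35] op 0.611
[-0.273  0.068  2.026 -0.006  1.018 -1.842] [ 0.001  0.002 -0.001  0.001  0.    -0.   ] [-0.000e+00 -2.876e+01 -2.599e+01 -1.000e-02 -5.000e-02 -0.000e+00] [ 0.03 -0.03 -0.  ]
```

jog_arm --pt "0.001 0.0005 0.002 0" --pt "0.001 0.0005 0.002 0" --pt "0.001 0.0005 0.002 0" --pt "0.001 0.0005 0.002 0" --pt "0.001 0 0.002 0" --pt "0 0 0 0" --pt "0 0 0 0" --pt "0 0 0 0"

```text
time: 10.55
eef_pos: [0.5252, -0.0427, 0.1294]
tcp_rot: [-0.001, 1.0, -0.007, 0.014]
contact_force: [0.2, -0.6, -0.1]
opening: 0.606
```

```bash
python3 - <<'E'
from h import *
s=st(); print(toolrot(s).round(3)[:,0])
E
```

```text
t 10.55 p [ 0.5252 -0.0427  0.1294] F [ 0.2  -0.56 -0.1 ] op 0.606
[-1.    -0.002 -0.028]
```

jog_arm --pt "0 0 0 0" --pt "0 0 0 0" --pt "0 0 0 0" --pt "0 0 0 0" --pt "0 0 0 0" --pt "0 0 0 0" --pt "0 0 0 0" --pt "0 0 0 0" --grip 0.02 --grip_force 30

```text
time: 11.22
eef_pos: [0.5254, -0.0429, 0.1298]
tcp_rot: [-0.001, 1.0, -0.007, 0.014]
contact_force: [-0.8, 0.0, 0.2]
opening: 0.341
```

```bash
python3 - <<'E'
from h import *
c,im=shot('wrist','w7'); s=st(); print(toolrot(s).round(3)[:,0])
cv2.imwrite('pics/w7c.png',cv2.resize(im[150:420,130:430],None,fx=2.2,fy=2.2))
E
```

```text
t 11.27 p [ 0.5254 -0.0429  0.1298] F [-0.34 -0.05  1.13] op 0.346
[-1.    -0.002 -0.028]
```

View pics/w7c.png

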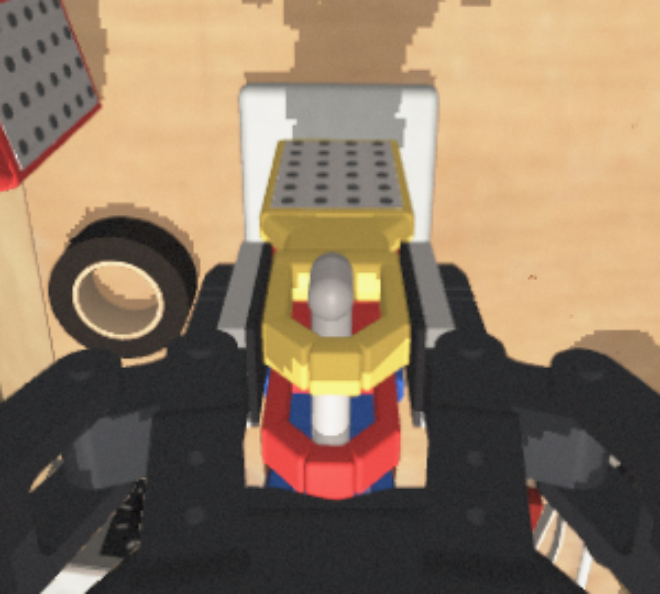

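jog_arm --pt "0 0 -0.002 0" --pt "0 0 -0.003 0" --pt "0 0 -0.003 0" --pt "0 0 -0.003 0" --pt "0 0 -0.003 0" --pt "0 0 -0.002 0" --pt "0 0 0 0" --pt "0 0 0 0"

```text
time: 11.93
eef_pos: [0.525, -0.0426, 0.1476]
tcp_rot: [-0.001, 1.0, -0.007, 0.014]
contact_force: [-0.4, 0.3, -0.8]
opening: 0.343
```

jog_arm --pt "0 0 0.0017 0" --pt "0 0 0 0" --pt "0.006 0 -0.0002 0" --pt "0.008 0 -0.0002 0" --pt "0.008 0 -0.0002 0" --pt "0.008 0 -0.0002 0" --pt "0.008 0 -0.0002 0" --pt "0.008 0 -0.0002 0"

```text
time: 12.6
eef_pos: [0.4746, -0.0424, 0.1447]
tcp_rot: [-0.001, 1.0, -0.007, 0.013]
contact_force: [-0.3, -1.1, -0.3]
opening: 0.341
```

```bash
python3 - <<'E'
from h import *
c,im=shot('wrist','w8'); s=st(); print(toolrot(s).round(3)[:,0])
cv2.imwrite('pics/w8c.png',cv2.resize(im[150:420,130:430],None,fx=2.2,fy=2.2))
E
```

```text
t 12.65 p [ 0.4731 -0.0421  0.1442] F [-0.68  0.35 -1.24] op 0.342
[-1.    -0.003 -0.024]
```

View pics/w8c.png

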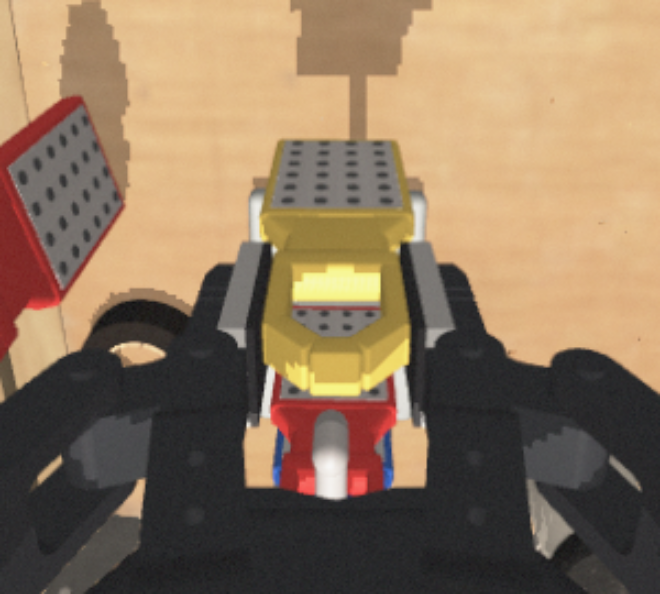

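Yellow is off the hook. Next I'll carry it across to the front of the spare hook.

jog_arm --pt "0.002 0.01 -0.004 0" --pt "0.003 0.02 -0.007 0" --pt "0.003 0.025 -0.007 0" --pt "0.003 0.025 -0.007 0" --pt "0.003 0.025 -0.007 0" --pt "0.003 0.025 -0.007 0" --pt "0.003 0.025 -0.005 0" --pt "0.003 0.025 -0.005 0"

```text
time: 13.32
eef_pos: [0.446, 0.1455, 0.1946]
tcp_rot: [0.004, 1.0, -0.006, 0.014]
contact_force: [0.2, 0.7, -0.6]
opening: 0.341
```

jog_arm --pt "0 0.025 -0.002 0.03" --pt "0 0.02 0 0.03" --pt "0 0.01 0 0.03" --pt "0 0.005 0 0.03" --pt "0 0 0 0" --pt "0 0 0 0" --pt "0 0 0 0" --pt "0 0 0 0"

```text
time: 13.98
eef_pos: [0.4453, 0.2173, 0.2016]
tcp_rot: [0.062, 0.998, -0.002, 0.018]
contact_force: [0.1, -0.9, -0.7]
opening: 0.341
```

```bash
cat > rel.py <<'E'
from h import *
import sys
# spare rod frame: origin post, u = outward (-x stand)
H=0.1802; P0=np.array([0.582,0.1994-0.117*(0.582-0.5181)]); u=np.array([-1,0.117]);u/=np.linalg.norm(u); v=np.array([-u[1],u[0]])
s=st(); R=toolrot(s); d=s['eef_pos'][:2]-P0
print('out',round(d@u,4),'lat',round(d@v,4),'toolx',R[:,0].round(3),'yawerr',round(np.arctan2(R[1,0],R[0,0])-np.arctan2(u[1],u[0]),3))
if len(sys.argv)>1:
    o,l,z=map(float,sys.argv[1:4]); t=np.r_[P0+u*o+v*l,z]; print('tool shift',(R.T@(t-s['eef_pos'])).round(4))
E
python3 rel.py 0.13 0 0.181
```

```text
t 13.98 p [0.4453 0.2173 0.2016] F [ 0.08 -0.88 -0.66] op 0.341
out 0.1387 lat -0.0094 toolx [-0.992  0.123 -0.036] yawerr -0.007
tool shift [-0.008  -0.0093  0.021 ]
```

jog_arm --pt "0 -0.003 0.003 0" --pt "0 -0.003 0.004 0" --pt "0 -0.003 0.004 0" --pt "0 0 0.004 0" --pt "0 0 0.004 0" --pt "0 0 0.002 0" --pt "0 0 0 0" --pt "0 0 0 0"

```text
time: 14.65
eef_pos: [0.4445, 0.2046, 0.1773]
tcp_rot: [0.064, 0.998, -0.003, 0.017]
contact_force: [0.3, -0.9, -0.4]
opening: 0.343
```

```bash
python3 rel.py 0.13 0 0.181; python3 - <<'E'
from h import *
c,im=shot('wrist','w9')
cv2.imwrite('pics/w9c.png',cv2.resize(im[150:420,130:430],None,fx=2.2,fy=2.2))
E
```

```text
t 14.65 p [0.4445 0.2046 0.1773] F [ 0.26 -0.86 -0.36] op 0.343
out 0.138 lat 0.0034 toolx [-0.991  0.127 -0.034] yawerr -0.011
tool shift [-0.0081  0.0034 -0.0035]
```

View pics/w9c.png

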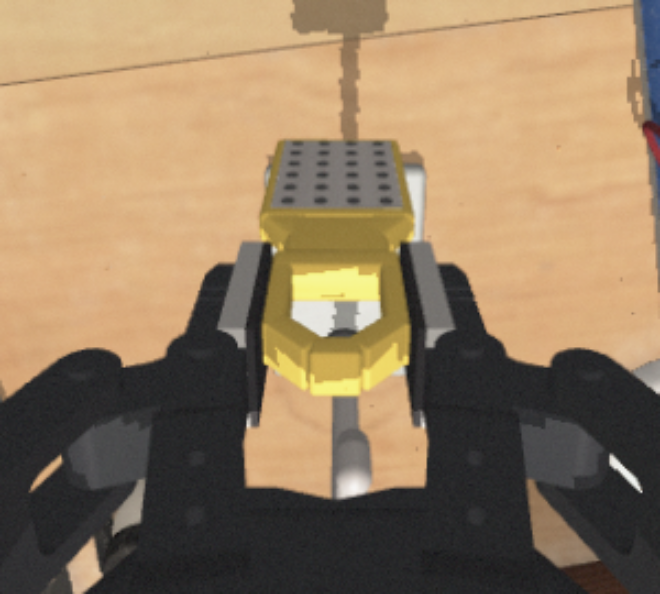

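jog_arm --pt "0 0.001 -0.001 -0.01" --pt "0 0.001 -0.001 0" --pt "0 0.001 -0.001 0" --pt "0 0 -0.0005 0" --pt "0 0 0 0" --pt "0 0 0 0" --pt "0 0 0 0" --pt "0 0 0 0"

```text
time: 15.37
eef_pos: [0.4455, 0.2087, 0.1825]
tcp_rot: [0.057, 0.998, -0.002, 0.018]
contact_force: [-0.7, -0.9, 0.1]
opening: 0.34
```

```bash
python3 rel.py 0.12 0 0.181; python3 - <<'E'
from h import *
c,im=shot('wrist','w10')
cv2.imwrite('pics/w10c.png',cv2.resize(im[150:420,130:430],None,fx=2.2,fy=2.2))
E
```

```text
t 15.37 p [0.4455 0.2087 0.1825] F [-0.67 -0.91  0.1 ] op 0.34
out 0.1375 lat -0.0008 toolx [-0.993  0.115 -0.036] yawerr 0.001
tool shift [-0.0174 -0.0009  0.0022]
```

View pics/w10c.png

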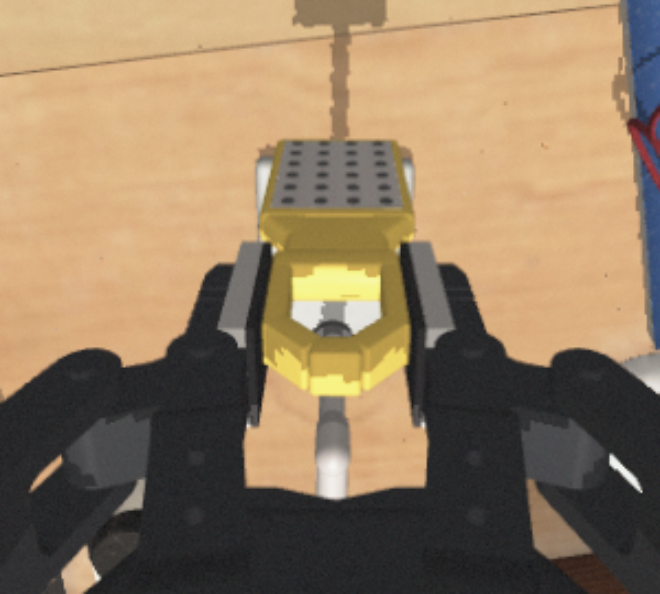

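jog_arm --pt "0 -0.0005 0.001 0" --pt "-0.004 0 0.0001 0" --pt "-0.004 0 0.0002 0" --pt "-0.004 0 0.0002 0" --pt "-0.004 0 0.0002 0" --pt "-0.002 0 0 0" --pt "0 0 0 0" --pt "0 0 0 0"

```text
time: 16.08
eef_pos: [0.4658, 0.2056, 0.1811]
tcp_rot: [0.058, 0.998, -0.002, 0.018]
contact_force: [0.7, 0.5, -0.9]
opening: 0.341
```

```bash
python3 rel.py 0.085 0 0.181
```

```text
t 16.08 p [0.4658 0.2056 0.1811] F [ 0.65  0.52 -0.92] op 0.341
out 0.117 lat -0.0 toolx [-0.993  0.115 -0.036] yawerr 0.001
tool shift [-0.0319 -0.0001  0.0012]
```

jog_arm --pt "-0.004 0 0.0001 0" --pt "-0.004 0 0.0002 0" --pt "-0.004 0 0.0002 0" --pt "-0.004 0 0.0001 0" --pt "-0.004 0 0.0002 0" --pt "-0.002 0 0 0" --pt "0 0 0 0" --pt "0 0 0 0"

```text
time: 16.75
eef_pos: [0.4903, 0.2027, 0.1809]
tcp_rot: [0.058, 0.998, -0.002, 0.018]
contact_force: [-0.8, -0.6, -0.2]
opening: 0.339
```

```bash
python3 rel.py 0.057 0 0.181
```

```text
t 16.75 p [0.4903 0.2027 0.1809] F [-0.77 -0.61 -0.17] op 0.339
out 0.0924 lat -0.0 toolx [-0.993  0.115 -0.036] yawerr 0.001
tool shift [-0.0353 -0.0001  0.0012]
```

jog_arm --pt "-0.005 0 0.0002 0" --pt "-0.006 0 0.0002 0" --pt "-0.006 0 0.001 0" --pt "-0.006 0 0.0015 0" --pt "-0.005 0 0.0015 0" --pt "-0.003 0 0.0015 0" --pt "0 0 0.001 0" --pt "0 0 0 0"

```text
time: 17.42
eef_pos: [0.525, 0.1986, 0.1743]
tcp_rot: [0.058, 0.998, -0.002, 0.018]
contact_force: [-0.2, -0.0, -0.9]
opening: 0.345
```

```bash
python3 rel.py 0.057 0 0.167
```

```text
t 17.42 p [0.525  0.1986 0.1743] F [-0.24 -0.03 -0.86] op 0.345
out 0.0574 lat 0.0 toolx [-0.993  0.116 -0.036] yawerr 0.001
tool shift [-0.0002  0.      0.0073]
```

Yellow is in place at 57 mm out. I'll lower it gently to the expected hanging height, TCP about 0.165.

jog_arm --pt "0 0 0.002 0" --pt "0 0 0.002 0" --pt "0 0 0.002 0" --pt "0 0 0.001 0" --pt "0 0 0.0005 0" --pt "0 0 0 0" --pt "0 0 0 0" --pt "0 0 0 0"

```text
time: 18.08
eef_pos: [0.5245, 0.1987, 0.1659]
tcp_rot: [0.058, 0.998, -0.002, 0.018]
contact_force: [1.0, 0.7, 0.2]
opening: 0.343
```

```bash
python3 rel.py 0.057 0 0.165; python3 rel.py 0.057 0 0.165
```

```text
t 18.08 p [0.5245 0.1987 0.1659] F [1.01 0.65 0.2 ] op 0.343
out 0.0579 lat -0.0 toolx [-0.993  0.115 -0.036] yawerr 0.001
tool shift [-0.0009 -0.      0.0009]
t 18.08 p [0.5245 0.1987 0.1659] F [1.01 0.65 0.2 ] op 0.343
out 0.0579 lat -0.0 toolx [-0.993  0.115 -0.036] yawerr 0.001
tool shift [-0.0009 -0.      0.0009]
```

jog_arm --pt "0 0 0.0005 0" --pt "0 0 0.0005 0" --pt "0 0 0.0005 0" --pt "0 0 0 0" --pt "0 0 0 0" --pt "0 0 0 0" --pt "0 0 0 0" --pt "0 0 0 0"

```text
time: 18.75
eef_pos: [0.5245, 0.1987, 0.1655]
tcp_rot: [0.058, 0.998, -0.002, 0.018]
contact_force: [-1.4, -0.5, 0.4]
opening: 0.348
```

```bash
python3 - <<'E'
from h import *
st();c,im=shot('wrist','w11');st();c,i2=shot('scene','s11');st()
cv2.imwrite('pics/w11c.png',cv2.resize(im[150:420,130:430],None,fx=2,fy=2))
E
```

```text
t 18.75 p [0.5245 0.1987 0.1655] F [-1.42 -0.49  0.43] op 0.348
t 18.8 p [0.5246 0.1987 0.1655] F [-0.8  -0.37  0.34] op 0.342
t 18.85 p [0.5245 0.1987 0.1655] F [-0.95 -0.72  0.3 ] op 0.344
```

View pics/w11c.png

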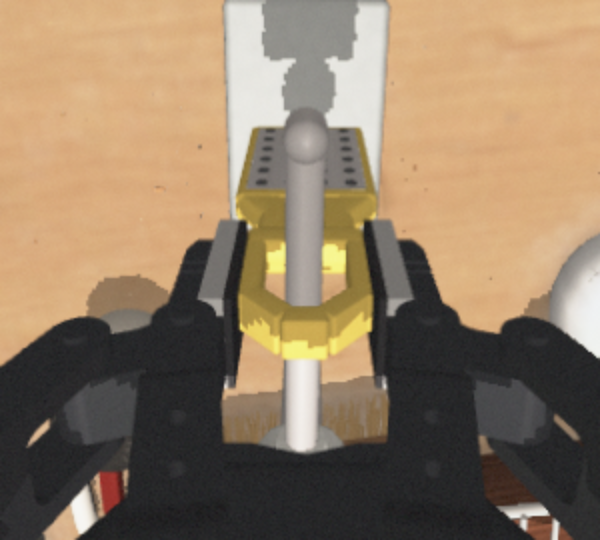

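jog_arm --pt "0 0 0 0" --pt "0 0 0 0" --pt "0 0 0 0" --pt "0 0 0 0" --pt "0 0 0 0" --pt "0 0 0 0" --pt "0 0 0 0" --pt "0 0 0 0" --grip 0.05

```text
time: 19.52
eef_pos: [0.5249, 0.1989, 0.1651]
tcp_rot: [0.058, 0.998, -0.002, 0.018]
contact_force: [-0.1, 0.2, -0.7]
opening: 0.586
```

```bash
python3 - <<'E'
from h import *
st();c,im=shot('wrist','w12');c,i2=shot('scene','s12');st()
o=np.zeros((480,800,3),np.uint8); a=cv2.resize(im[150:390,150:410],(400,370)); o[:370,:400]=a; b=cv2.resize(i2[190:290,170:270],(400,400)); o[:400,400:]=b
cv2.imwrite('pics/w12c.png',o)
E
```

```text
t 19.52 p [0.5249 0.1989 0.1651] F [-0.14  0.19 -0.73] op 0.586
t 19.62 p [0.5249 0.1989 0.1651] F [-0.19 -0.25  0.3 ] op 0.588
```

View pics/w12c.png

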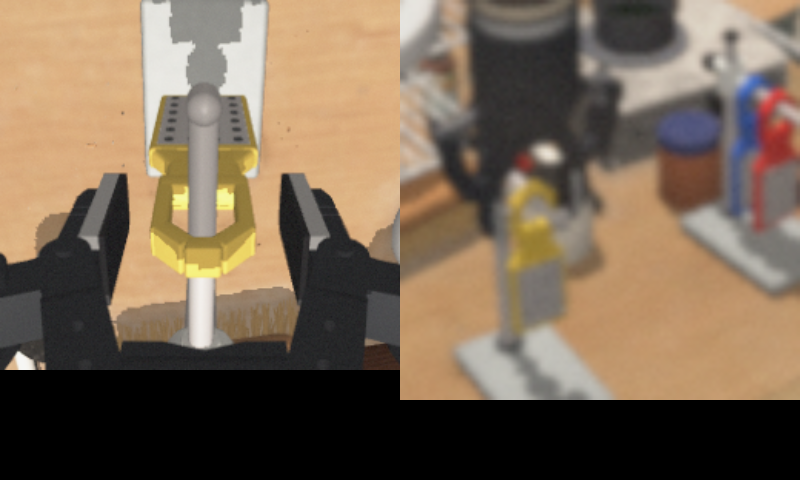

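jog_arm --pt "0 0 -0.012 0" --pt "0 0 -0.02 0" --pt "0 0 -0.02 0" --pt "0 -0.01 -0.012 0" --pt "0.002 -0.025 0 0" --pt "0.002 -0.03 0 0" --pt "0.002 -0.03 0 0" --pt "0.0 -0.03 0 -0.03"

```text
time: 20.28
eef_pos: [0.5021, 0.0743, 0.2382]
tcp_rot: [0.037, 0.999, -0.002, 0.021]
contact_force: [1.0, 0.1, -1.0]
opening: 0.585
```

jog_arm --pt "0 -0.03 0 -0.03" --pt "0 -0.03 0 -0.03" --pt "0 -0.02 0 -0.02" --pt "0 -0.01 0 0" --pt "0 0 0 0" --pt "0 0 0 0" --pt "0 0 0 0" --pt "0 0 0 0"

```text
time: 20.95
eef_pos: [0.4959, -0.0275, 0.2453]
tcp_rot: [-0.001, 1.0, -0.006, 0.025]
contact_force: [-0.2, 0.8, -0.3]
opening: 0.587
```

```bash
cat > rl.py <<'E'
from h import *
import sys
s=st(); R=toolrot(s); print('toolx',R[:,0].round(3),'toolz',R[:,2].round(3))
t=np.array(list(map(float,sys.argv[1:4]))); print('tool shift',(R.T@(t-s['eef_pos'])).round(4))
E
python3 rl.py 0.5528 -0.0425 0.17; python3 - <<'E'
from h import *
c,im=shot('wrist','w13')
cv2.imwrite('pics/w13c.png',cv2.resize(im[150:420,130:430],None,fx=2.2,fy=2.2))
E
```

```text
t 20.95 p [ 0.4959 -0.0275  0.2453] F [-0.2   0.85 -0.33] op 0.587
toolx [-0.999 -0.003 -0.049] toolz [ 0.049 -0.012 -0.999]
tool shift [-0.0531 -0.0142  0.0782]
```

View pics/w13c.png

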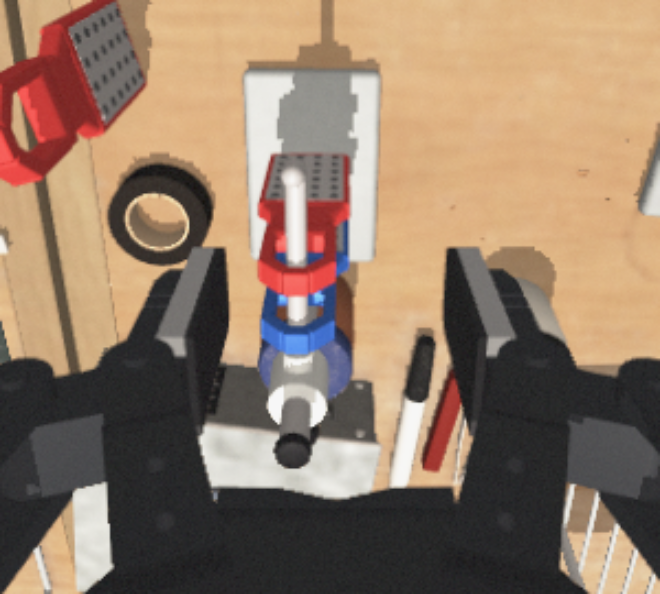

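```bash
python3 - <<'E'
from h import *
import pickle
np.set_printoptions(precision=4,suppress=True)
c=pickle.load(open('pics/w13.pkl','rb')); P=lambda x,y:(130+x/2.2,150+y/2.2)
print(plane(c,[P(297,294),P(298,355)],.155),plane(c,[P(296,240),P(299,310)],.149),plane(c,[P(291,450)],.183))
E
```

```text
[[ 0.5574 -0.042   0.155 ]
 [ 0.5859 -0.0422  0.155 ]] [[ 0.5377 -0.0424  0.149 ]
 [ 0.5689 -0.0419  0.149 ]] [[ 0.6067 -0.0436  0.183 ]]
```

jog_arm --pt "-0.006 -0.002 0.003 0" --pt "-0.008 -0.003 0.004 0" --pt "-0.009 -0.003 0.004 0" --pt "-0.009 -0.003 0.005 0" --pt "-0.009 -0.001 0.005 0" --pt "-0.005 0 0.005 0" --pt "-0.002 0 0.005 0" --pt "0 0 0.005 0"

```text
time: 21.67
eef_pos: [0.5521, -0.0366, 0.2087]
tcp_rot: [-0.005, 1.0, -0.006, 0.025]
contact_force: [0.1, 0.9, -0.4]
opening: 0.584
```

```bash
python3 rl.py 0.5525 -0.0427 0.13
```

```text
t 21.67 p [ 0.5521 -0.0366  0.2087] F [ 0.13  0.93 -0.39] op 0.584
toolx [-0.999 -0.011 -0.051] toolz [ 0.051 -0.011 -0.999]
tool shift [ 0.0036 -0.0052  0.0787]
```

jog_arm --pt "0.0005 -0.001 0.005 0.015" --pt "0.0005 -0.001 0.006 0" --pt "0.0005 -0.001 0.006 0" --pt "0.0005 -0.001 0.006 0" --pt "0 -0.001 0.006 0" --pt "0 0 0.006 0" --pt "0 0 0.006 0" --pt "0 0 0.004 0"

```text
time: 22.33
eef_pos: [0.5504, -0.042, 0.1576]
tcp_rot: [0.003, 1.0, -0.005, 0.024]
contact_force: [-0.8, 0.2, -0.5]
opening: 0.585
```

```bash
python3 rl.py 0.5525 -0.0427 0.13; python3 - <<'E'
from h import *
c,im=shot('wrist','w14')
cv2.imwrite('pics/w14c.png',cv2.resize(im[150:420,130:430],None,fx=2.2,fy=2.2))
E
```

```text
t 22.33 p [ 0.5504 -0.042   0.1576] F [-0.8   0.19 -0.45] op 0.585
toolx [-0.999  0.005 -0.048] toolz [ 0.048 -0.011 -0.999]
tool shift [-0.0007 -0.0004  0.0277]
```

View pics/w14c.png

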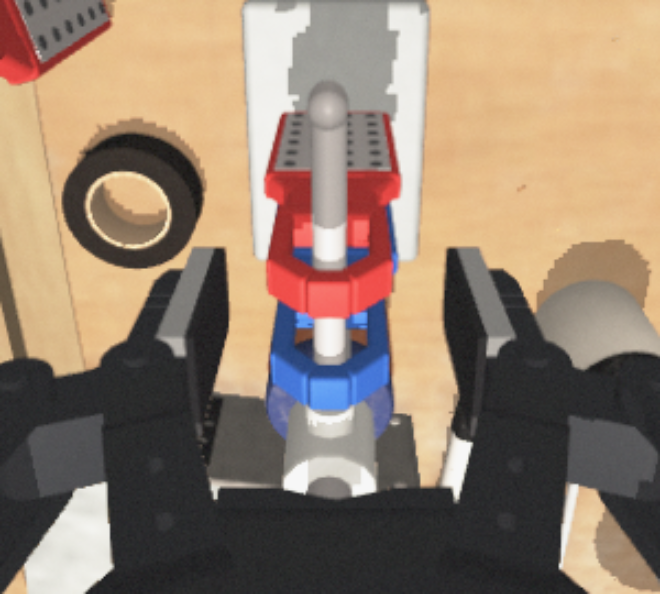

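jog_arm --pt "0 -0.0003 0.004 0" --pt "0 -0.0003 0.005 0" --pt "0 0 0.005 0" --pt "0 0 0.005 0" --pt "0 0 0.003 0" --pt "0 0 0.002 0" --pt "0 0 0.001 0" --pt "0 0 0 0"

```text
time: 23.05
eef_pos: [0.5517, -0.0428, 0.1292]
tcp_rot: [0.003, 1.0, -0.005, 0.024]
contact_force: [-0.4, -0.6, 0.1]
opening: 0.584
```

jog_arm --pt "0 0 0 0" --pt "0 0 0 0" --pt "0 0 0 0" --pt "0 0 0 0" --pt "0 0 0 0" --pt "0 0 0 0" --pt "0 0 0 0" --pt "0 0 0 0" --grip 0.02 --grip_force 30

```text
time: 23.72
eef_pos: [0.5519, -0.043, 0.1298]
tcp_rot: [0.002, 1.0, -0.005, 0.024]
contact_force: [0.4, -0.2, -0.3]
opening: 0.341
```

```bash
python3 rl.py 0.5525 -0.0427 0.145; python3 - <<'E'
from h import *
c,im=shot('wrist','w15')
cv2.imwrite('pics/w15c.png',cv2.resize(im[150:420,130:430],None,fx=2.2,fy=2.2))
E
```

```text
t 23.72 p [ 0.5519 -0.043   0.1298] F [ 0.43 -0.24 -0.28] op 0.341
toolx [-0.999  0.005 -0.048] toolz [ 0.048 -0.011 -0.999]
tool shift [-0.0013  0.0001 -0.0152]
```

View pics/w15c.png

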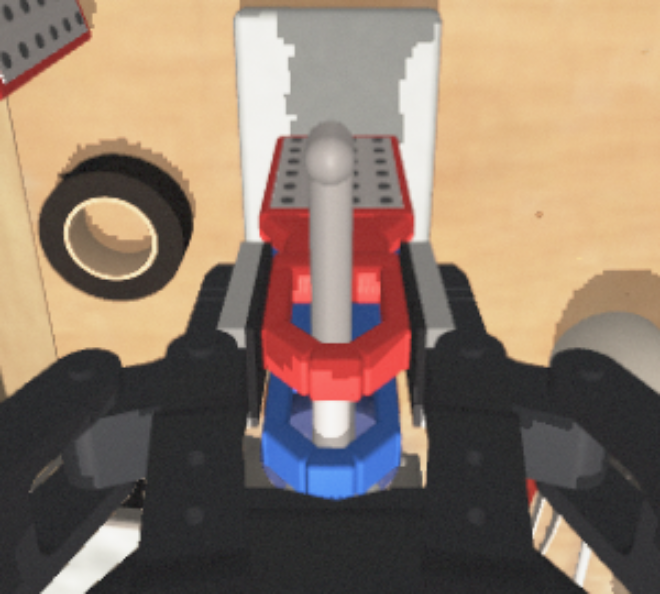

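jog_arm --pt "0 0 -0.002 0" --pt "0 0 -0.0025 0" --pt "0 0 -0.0025 0" --pt "0 0 -0.0025 0" --pt "0 0 -0.0025 0" --pt "0 0 -0.0015 0" --pt "0 0 -0.0005 0" --pt "0 0 0 0"

```text
time: 24.43
eef_pos: [0.5512, -0.0427, 0.1456]
tcp_rot: [0.002, 1.0, -0.005, 0.024]
contact_force: [0.4, -0.0, -0.7]
opening: 0.342
```

```bash
python3 rl.py 0.48 -0.0425 0.1458
```

```text
t 24.43 p [ 0.5512 -0.0427  0.1456] F [ 0.4  -0.01 -0.68] op 0.342
toolx [-0.999  0.005 -0.048] toolz [ 0.048 -0.011 -0.999]
tool shift [ 0.0711 -0.0001 -0.0037]
```

jog_arm --pt "0.003 0 -0.0003 0" --pt "0.005 0 -0.0004 0" --pt "0.005 0 -0.0004 0" --pt "0.005 0 -0.0004 0" --pt "0.005 0 -0.0003 0" --pt "0.005 0 -0.0003 0" --pt "0.003 0 -0.0002 0" --pt "0 0 0 0"

```text
time: 25.1
eef_pos: [0.5157, -0.0423, 0.1457]
tcp_rot: [0.002, 1.0, -0.005, 0.023]
contact_force: [-1.1, -0.6, -0.5]
opening: 0.344
```

```bash
python3 rl.py 0.48 -0.0425 0.1458
```

```text
t 25.1 p [ 0.5157 -0.0423  0.1457] F [-1.08 -0.6  -0.47] op 0.344
toolx [-0.999  0.005 -0.046] toolz [ 0.046 -0.01  -0.999]
tool shift [ 0.0356 -0.0004 -0.0018]
```

Height held. I'll slide past the tip and then start rising.

jog_arm --pt "0.003 0 -0.0003 0" --pt "0.005 0 -0.0004 0" --pt "0.006 0 -0.0004 0" --pt "0.006 0 -0.0004 0" --pt "0.006 0 -0.0004 0" --pt "0.006 0 -0.0004 0" --pt "0.006 0 -0.0004 0" --pt "0.004 0.005 -0.003 0"

```text
time: 25.77
eef_pos: [0.4693, -0.0373, 0.1492]
tcp_rot: [0.003, 1.0, -0.005, 0.023]
contact_force: [0.0, 0.0, -1.2]
opening: 0.343
```

jog_arm --pt "0 0.015 -0.005 0" --pt "0 0.022 -0.006 0" --pt "0 0.025 -0.006 0" --pt "0 0.025 -0.006 0" --pt "0 0.025 -0.006 0" --pt "0 0.025 -0.006 0" --pt "0 0.025 -0.004 0" --pt "0 0.022 -0.002 0"

```text
time: 26.43
eef_pos: [0.4654, 0.1534, 0.1923]
tcp_rot: [0.007, 1.0, -0.005, 0.024]
contact_force: [0.3, -0.4, 0.4]
opening: 0.348
```

```bash
python3 rel.py 0.138 0 0.186
```

```text
t 26.43 p [0.4654 0.1534 0.1923] F [ 0.28 -0.44  0.38] op 0.348
out 0.1114 lat 0.0518 toolx [-0.999  0.015 -0.049] yawerr 0.102
tool shift [0.0215 0.0543 0.0047]
```

jog_arm --pt "0.008 0.005 0.001 0.03" --pt "0.008 0.01 0.001 0.03" --pt "0.004 0.01 0.001 0.03" --pt "0 0.008 0.001 0.012" --pt "0 0.004 0 0" --pt "0 0 0 0" --pt "0 0 0 0" --pt "0 0 0 0"

```text
time: 27.1
eef_pos: [0.4449, 0.1988, 0.1903]
tcp_rot: [0.056, 0.998, -0.002, 0.027]
contact_force: [0.2, -0.1, -0.6]
opening: 0.34
```

```bash
python3 rel.py 0.135 0 0.181
```

```text
t 27.1 p [0.4449 0.1988 0.1903] F [ 0.18 -0.15 -0.62] op 0.34
out 0.137 lat 0.0092 toolx [-0.992  0.112 -0.054] yawerr 0.004
tool shift [-0.0015  0.0092  0.0094]
```

jog_arm --pt "0 0.002 0.002 0" --pt "0 0.003 0.003 0" --pt "0 0.0025 0.0025 0" --pt "0 0.001 0.001 0" --pt "0 0 0 0" --pt "0 0 0 0" --pt "0 0 0 0" --pt "0 0 0 0"

```text
time: 27.77
eef_pos: [0.4469, 0.2063, 0.1806]
tcp_rot: [0.058, 0.998, -0.002, 0.027]
contact_force: [-0.7, 0.2, -0.3]
opening: 0.341
```

```bash
python3 rel.py 0.115 0 0.181; python3 - <<'E'
from h import *
c,im=shot('wrist','w16')
cv2.imwrite('pics/w16c.png',cv2.resize(im[150:420,130:430],None,fx=2.2,fy=2.2))
E
```

```text
t 27.77 p [0.4469 0.2063 0.1806] F [-0.7   0.15 -0.32] op 0.341
out 0.1358 lat 0.0014 toolx [-0.992  0.115 -0.053] yawerr 0.001
tool shift [-0.0208  0.0014  0.0007]
```

View pics/w16c.png

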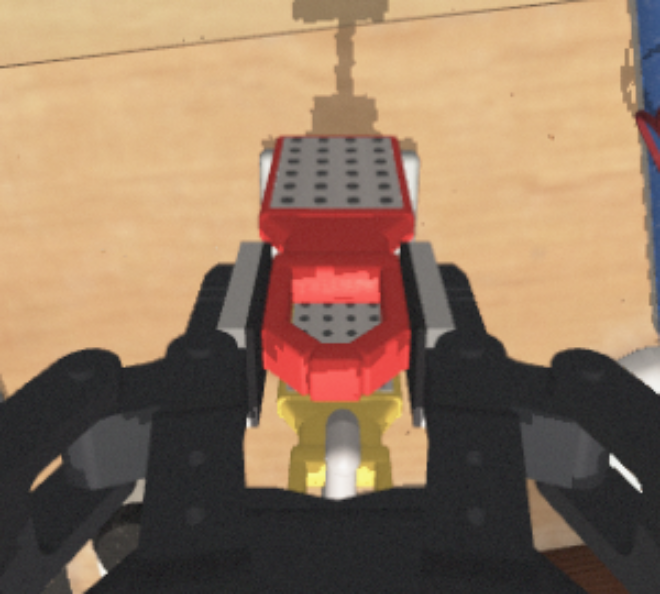

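jog_arm --pt "0 0.0012 -0.0004 0" --pt "-0.003 0 0.0001 0" --pt "-0.004 0 0.0002 0" --pt "-0.004 0 0.0002 0" --pt "-0.004 0 0.0002 0" --pt "-0.003 0 0.0002 0" --pt "0 0 0 0" --pt "0 0 0 0"

```text
time: 28.48
eef_pos: [0.4677, 0.2052, 0.1817]
tcp_rot: [0.058, 0.998, -0.002, 0.027]
contact_force: [0.0, -0.1, -0.4]
opening: 0.343
```

```bash
python3 rel.py 0.085 0 0.181
```

```text
t 28.48 p [0.4677 0.2052 0.1817] F [ 0.04 -0.08 -0.4 ] op 0.343
out 0.115 lat 0.0001 toolx [-0.992  0.115 -0.055] yawerr 0.001
tool shift [-0.03    0.0001  0.0024]
```

jog_arm --pt "-0.003 0 0.0003 0" --pt "-0.004 0 0.0003 0" --pt "-0.005 0 0.0003 0" --pt "-0.005 0 0.0003 0" --pt "-0.005 0 0.0003 0" --pt "-0.004 0 0.0003 0" --pt "-0.002 0 0 0" --pt "0 0 0 0"

```text
time: 29.15
eef_pos: [0.4988, 0.2015, 0.1812]
tcp_rot: [0.058, 0.998, -0.002, 0.027]
contact_force: [0.5, -0.1, -1.0]
opening: 0.345
```

```bash
python3 rel.py 0.084 0 0.1655; python3 - <<'E'
from h import *
c,im=shot('wrist','w17')
cv2.imwrite('pics/w17c.png',cv2.resize(im[150:420,130:430],None,fx=2.2,fy=2.2))
E
```

```text
t 29.15 p [0.4988 0.2015 0.1812] F [ 0.49 -0.15 -0.98] op 0.345
out 0.0837 lat 0.0002 toolx [-0.992  0.116 -0.055] yawerr 0.001
tool shift [0.0011 0.0002 0.0156]
```

View pics/w17c.png

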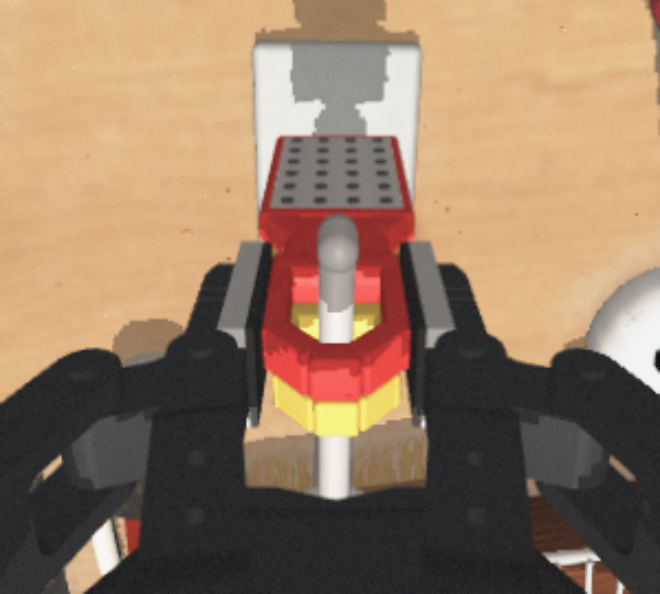

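jog_arm --pt "0.0003 0 0.002 0" --pt "0.0003 0 0.0025 0" --pt "0.0003 0 0.0025 0" --pt "0 0 0.0025 0" --pt "0 0 0.002 0" --pt "0 0 0.001 0" --pt "0 0 0.0005 0" --pt "0 0 0 0"

```text
time: 29.87
eef_pos: [0.4971, 0.2016, 0.1659]
tcp_rot: [0.058, 0.998, -0.002, 0.026]
contact_force: [0.0, 0.0, -0.5]
opening: 0.344
```

jog_arm --pt "0 0 0.0005 0" --pt "0 0 0.0005 0" --pt "0 0 0.0005 0" --pt "0 0 0.0005 0" --pt "0 0 0 0" --pt "0 0 0 0" --pt "0 0 0 0" --pt "0 0 0 0"

```text
time: 30.53
eef_pos: [0.4975, 0.2017, 0.1649]
tcp_rot: [0.058, 0.998, -0.002, 0.027]
contact_force: [0.2, -0.4, -0.5]
opening: 0.345
```

```bash
python3 rel.py 0.084 0 0.1655
```

```text
t 30.53 p [0.4975 0.2017 0.1649] F [ 0.17 -0.4  -0.46] op 0.345
out 0.0851 lat 0.0001 toolx [-0.992  0.115 -0.054] yawerr 0.001
tool shift [-0.0011  0.0001 -0.0006]
```

jog_arm --pt "0 0 0.0005 0" --pt "0 0 0.0005 0" --pt "0 0 0.0005 0" --pt "0 0 0 0" --pt "0 0 0 0" --pt "0 0 0 0" --pt "0 0 0 0" --pt "0 0 0 0"

```text
time: 31.2
eef_pos: [0.4976, 0.2018, 0.1642]
tcp_rot: [0.058, 0.998, -0.002, 0.027]
contact_force: [-1.6, -0.5, 1.9]
opening: 0.347
```

```bash
python3 - <<'E'
from h import *
st();c,im=shot('wrist','w18');st();
cv2.imwrite('pics/w18c.png',cv2.resize(im[150:420,130:430],None,fx=2.2,fy=2.2))
E
```

```text
t 31.2 p [0.4976 0.2018 0.1642] F [-1.59 -0.54  1.9 ] op 0.347
t 31.25 p [0.4976 0.2018 0.1642] F [-1.58  0.79  1.23] op 0.344
```

View pics/w18c.png

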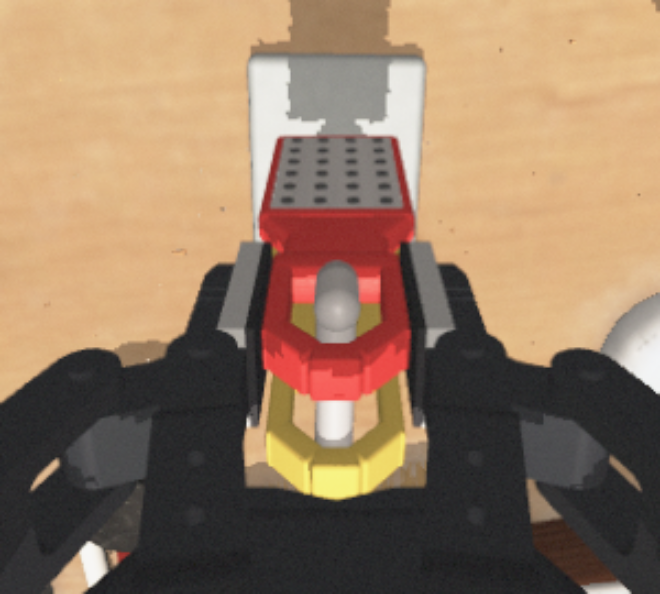

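Contact is felt at about 2 N, and red is seated on the rod ahead of yellow. I'll release it.

jog_arm --pt "0 0 0 0" --pt "0 0 0 0" --pt "0 0 0 0" --pt "0 0 0 0" --pt "0 0 0 0" --pt "0 0 0 0" --pt "0 0 0 0" --pt "0 0 0 0" --grip 0.05

```text
time: 31.92
eef_pos: [0.4984, 0.2018, 0.1638]
tcp_rot: [0.058, 0.998, -0.002, 0.028]
contact_force: [-0.1, -0.7, 0.4]
opening: 0.584
```

```bash
python3 - <<'E'
from h import *
st();c,im=shot('wrist','w19');c,i2=shot('scene','s19');st()
o=np.zeros((480,800,3),np.uint8); a=cv2.resize(im[150:390,150:410],(400,370)); o[:370,:400]=a; b=cv2.resize(i2[190:290,170:270],(400,400)); o[:400,400:]=b
cv2.imwrite('pics/w19c.png',o)
E
```

```text
t 31.92 p [0.4984 0.2018 0.1638] F [-0.15 -0.67  0.4 ] op 0.584
t 32.02 p [0.4984 0.2018 0.1638] F [ 0.6  -0.84 -0.04] op 0.583
```

View pics/w19c.png

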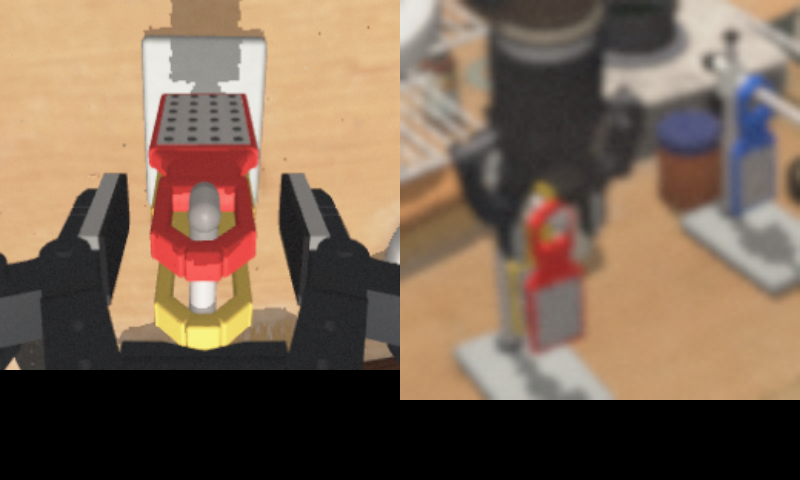

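Both hang on the spare hook, let go. On to blue.

jog_arm --pt "0 0 -0.008 0" --pt "0 0 -0.012 0" --pt "0 0 -0.018 0" --pt "0 0 -0.02 0" --pt "-0.0 -0.015 -0.01 0" --pt "-0.004 -0.03 0 0" --pt "-0.004 -0.035 0 0" --pt "-0.004 -0.035 0 -0.03"

```text
time: 32.68
eef_pos: [0.494, 0.0888, 0.2443]
tcp_rot: [0.037, 0.999, -0.001, 0.032]
contact_force: [0.4, 0.8, 0.1]
opening: 0.585
```

jog_arm --pt "0 -0.035 0 -0.03" --pt "-0.004 -0.03 0 -0.03" --pt "-0.005 -0.02 0 -0.02" --pt "-0.005 -0.01 0 0" --pt "-0.005 0 0 0" --pt "0 0 0 0" --pt "0 0 0 0" --pt "0 0 0 0"

```text
time: 33.35
eef_pos: [0.5113, -0.0139, 0.2566]
tcp_rot: [-0.002, 0.999, -0.004, 0.039]
contact_force: [-0.5, 0.5, -0.3]
opening: 0.58
```

```bash
python3 rl.py 0.58 -0.0425 0.17; python3 - <<'E'
from h import *
c,im=shot('wrist','w20')
cv2.imwrite('pics/w20c.png',cv2.resize(im[150:420,130:430],None,fx=2.2,fy=2.2))
E
```

```text
t 33.35 p [ 0.5113 -0.0139  0.2566] F [-0.48  0.49 -0.26] op 0.58
toolx [-0.997 -0.005 -0.077] toolz [ 0.077 -0.008 -0.997]
tool shift [-0.0617 -0.0282  0.0918]
```

View pics/w20c.png

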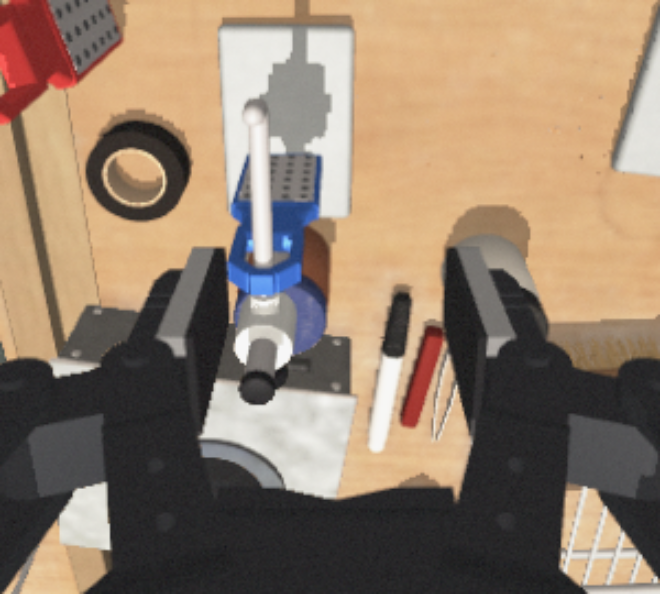

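```bash
python3 - <<'E'
from h import *
import pickle
np.set_printoptions(precision=4,suppress=True)
c=pickle.load(open('pics/w20.pkl','rb')); P=lambda x,y:(130+x/2.2,150+y/2.2)
print(plane(c,[P(265,293)],.155),plane(c,[P(259,170),P(263,240)],.149),plane(c,[P(257,388)],.183))
E
```

```text
[[ 0.5844 -0.0416  0.155 ]] [[ 0.5329 -0.0425  0.149 ]
 [ 0.5635 -0.0421  0.149 ]] [[ 0.6075 -0.0427  0.183 ]]
```

jog_arm --pt "-0.005 -0.002 0.004 0" --pt "-0.007 -0.003 0.005 0" --pt "-0.008 -0.004 0.005 0" --pt "-0.008 -0.004 0.005 0" --pt "-0.008 -0.004 0.005 0" --pt "-0.008 -0.004 0.005 0" --pt "-0.007 -0.003 0.004 0" --pt "-0.004 -0.002 0.003 0"

```text
time: 34.07
eef_pos: [0.5741, -0.0374, 0.2196]
tcp_rot: [-0.006, 0.999, -0.003, 0.037]
contact_force: [-0.4, -0.5, 0.2]
opening: 0.589
```

```bash
python3 rl.py 0.58 -0.0425 0.133
```

```text
t 34.07 p [ 0.5741 -0.0374  0.2196] F [-0.36 -0.49  0.17] op 0.589
toolx [-0.997 -0.012 -0.074] toolz [ 0.075 -0.006 -0.997]
tool shift [ 0.0006 -0.0046  0.0868]
```

jog_arm --pt "0 -0.001 0.004 0.015" --pt "0 -0.001 0.006 0" --pt "0 -0.001 0.006 0" --pt "0 -0.001 0.006 0" --pt "0 -0.0005 0.006 0" --pt "0 0 0.006 0" --pt "0 0 0.006 0" --pt "0 0 0.004 0"

```text
time: 34.73
eef_pos: [0.5774, -0.0425, 0.1699]
tcp_rot: [0.002, 0.999, -0.003, 0.036]
contact_force: [0.6, 0.2, -0.0]
opening: 0.589
```

```bash
python3 rl.py 0.58 -0.0425 0.133; python3 - <<'E'
from h import *
c,im=shot('wrist','w21')
cv2.imwrite('pics/w21c.png',cv2.resize(im[150:420,130:430],None,fx=2.2,fy=2.2))
E
```

```text
t 34.73 p [ 0.5774 -0.0425  0.1699] F [ 0.62  0.18 -0.  ] op 0.589
toolx [-0.997  0.005 -0.072] toolz [ 0.072 -0.005 -0.997]
tool shift [0.0001 0.0002 0.037 ]
```

View pics/w21c.png

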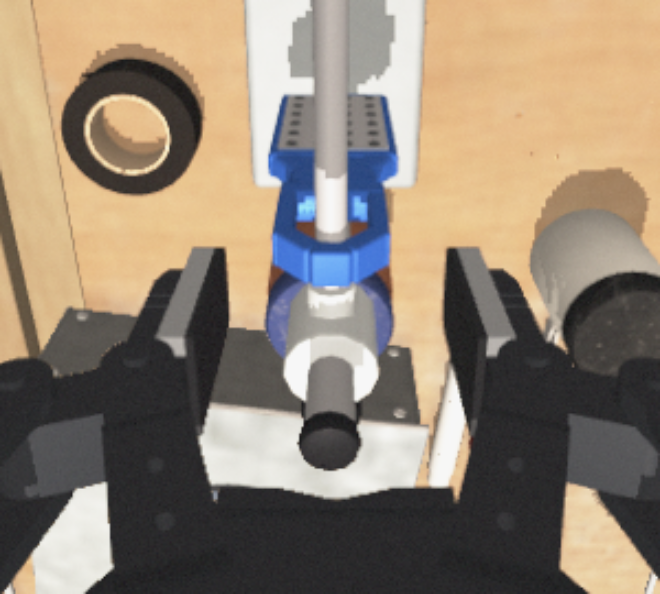

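jog_arm --pt "0 0 0.004 0" --pt "0 0 0.006 0" --pt "0 0 0.006 0" --pt "0 0 0.006 0" --pt "0 0 0.005 0" --pt "0 0 0.003 0" --pt "0 0 0.002 0" --pt "0 0 0.001 0"

```text
time: 35.45
eef_pos: [0.5798, -0.0425, 0.1328]
tcp_rot: [0.002, 0.999, -0.003, 0.036]
contact_force: [0.4, -0.3, -0.6]
opening: 0.589
```

```bash
python3 rl.py 0.58 -0.0425 0.133; python3 - <<'E'
from h import *
c,im=shot('wrist','w22')
cv2.imwrite('pics/w22c.png',cv2.resize(im[150:420,130:430],None,fx=2.2,fy=2.2))
E
```

```text
t 35.45 p [ 0.5798 -0.0425  0.1328] F [ 0.45 -0.27 -0.59] op 0.589
toolx [-0.997  0.004 -0.071] toolz [ 0.071 -0.005 -0.997]
tool shift [-0.0003 -0.     -0.0002]
```

View pics/w22c.png

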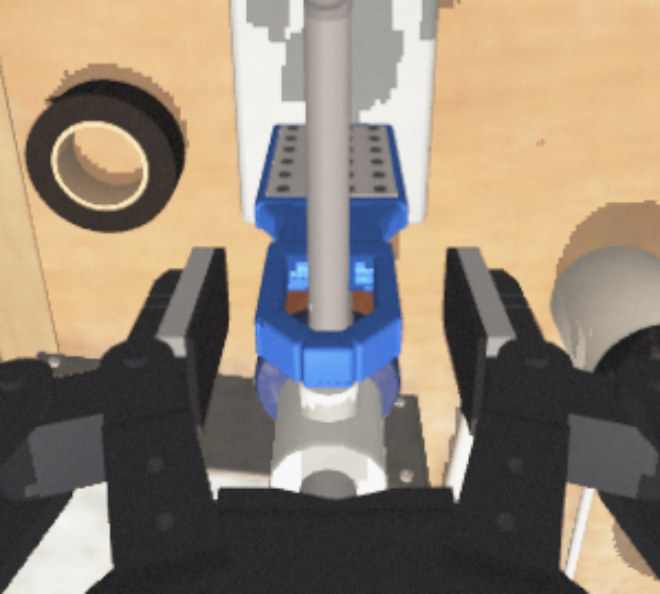

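jog_arm --pt "0 0 0 0" --pt "0 0 0 0" --pt "0 0 0 0" --pt "0 0 0 0" --pt "0 0 0 0" --pt "0 0 0 0" --pt "0 0 0 0" --pt "0 0 0 0" --grip 0.02 --grip_force 30

```text
time: 36.17
eef_pos: [0.58, -0.0427, 0.1336]
tcp_rot: [0.002, 0.999, -0.003, 0.036]
contact_force: [0.3, 0.3, -0.4]
opening: 0.34
```

jog_arm --pt "0 0 -0.002 0" --pt "0 0 -0.0025 0" --pt "0 0 -0.0025 0" --pt "0 0 -0.0025 0" --pt "0 0 -0.0025 0" --pt "0 0 -0.0015 0" --pt "0 0 -0.0005 0" --pt "0 0 0 0"

```text
time: 36.83
eef_pos: [0.5791, -0.0425, 0.1495]
tcp_rot: [0.002, 0.999, -0.003, 0.037]
contact_force: [-0.1, -0.8, -0.4]
opening: 0.345
```

```bash
python3 rl.py 0.54 -0.0427 0.1487
```

```text
t 36.83 p [ 0.5791 -0.0425  0.1495] F [-0.13 -0.76 -0.44] op 0.345
toolx [-0.997  0.004 -0.073] toolz [ 0.073 -0.006 -0.997]
tool shift [ 0.039  -0.0004 -0.002 ]
```

jog_arm --pt "0.003 0 -0.0003 0" --pt "0.005 0 -0.0005 0" --pt "0.006 0 -0.0005 0" --pt "0.006 0 -0.0005 0" --pt "0.006 0 -0.0005 0" --pt "0.006 0 -0.0004 0" --pt "0.004 0 -0.0003 0" --pt "0 0 0 0"

```text
time: 37.5
eef_pos: [0.5378, -0.0421, 0.149]
tcp_rot: [0.002, 0.999, -0.003, 0.036]
contact_force: [0.8, -0.9, -0.0]
opening: 0.346
```

```bash
python3 rl.py 0.50 -0.0427 0.1492
```

```text
t 37.5 p [ 0.5378 -0.0421  0.149 ] F [ 0.77 -0.88 -0.03] op 0.346
toolx [-0.997  0.004 -0.071] toolz [ 0.071 -0.005 -0.997]
tool shift [ 0.0377 -0.0008 -0.0029]
```

jog_arm --pt "0.003 0 -0.0004 0" --pt "0.005 0 -0.0006 0" --pt "0.006 0 -0.0006 0" --pt "0.006 0 -0.0005 0" --pt "0.006 0 -0.0005 0" --pt "0.006 0 -0.0005 0" --pt "0.004 0 -0.0003 0" --pt "0 0 0 0"

```text
time: 38.17
eef_pos: [0.4977, -0.0419, 0.15]
tcp_rot: [0.002, 0.999, -0.003, 0.036]
contact_force: [0.4, 0.0, -1.0]
opening: 0.342
```

jog_arm --pt "0.004 0 -0.0004 0" --pt "0.005 0 -0.0005 0" --pt "0.006 0 -0.0005 0" --pt "0.006 0 -0.0005 0" --pt "0.004 0 -0.002 0" --pt "0.002 0 -0.004 0" --pt "0 0 -0.006 0" --pt "0 0 -0.008 0"

```text
time: 38.83
eef_pos: [0.4648, -0.0413, 0.1697]
tcp_rot: [0.002, 0.999, -0.002, 0.034]
contact_force: [-0.6, 0.1, -0.8]
opening: 0.341
```

```bash
python3 rl.py 0.48 -0.0427 0.25; python3 - <<'E'
from h import *
c,im=shot('wrist','w23')
cv2.imwrite('pics/w23c.png',cv2.resize(im[150:420,130:430],None,fx=2.2,fy=2.2))
E
```

```text
t 38.83 p [ 0.4648 -0.0413  0.1697] F [-0.6   0.07 -0.76] op 0.341
toolx [-0.998  0.004 -0.068] toolz [ 0.068 -0.005 -0.998]
tool shift [-0.0206 -0.0017 -0.0791]
```

View pics/w23c.png

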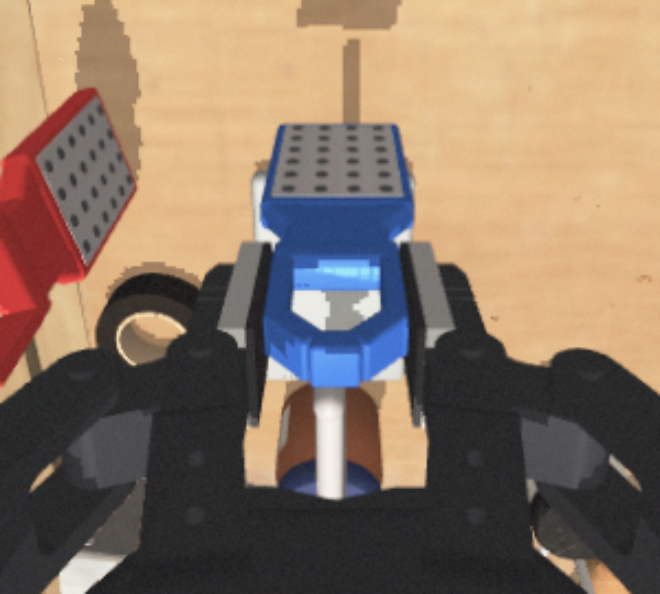

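```bash
python3 - <<'E'
import cv2
a=cv2.imread('pics/w4.png')[165:260,0:120]; cv2.imwrite('pics/w4b.png',cv2.resize(a,None,fx=6,fy=6,interpolation=cv2.INTER_CUBIC))
E
```

```text
(no output)
```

View pics/w4b.png

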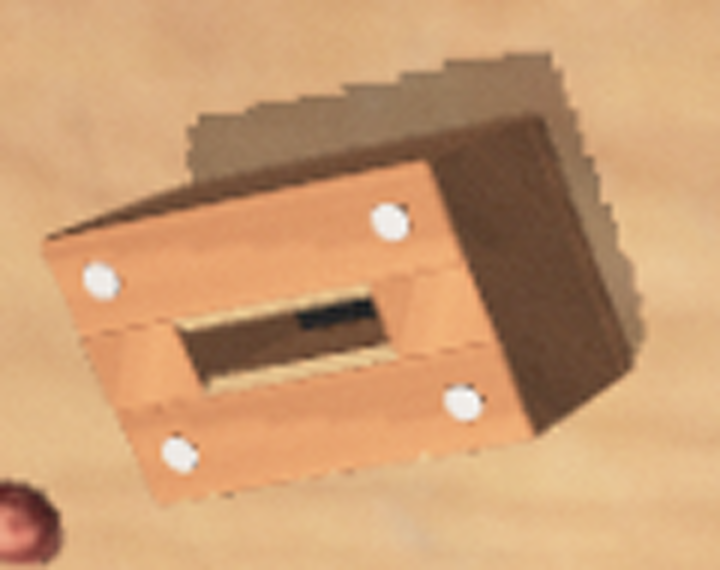

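```bash
python3 - <<'E'
from h import *
import pickle
np.set_printoptions(precision=4,suppress=True)
c=pickle.load(open('pics/w4.pkl','rb')); P=lambda x,y:(x/6-.4,165+y/6-.4)
q=plane(c,[P(100,282),P(389,222),P(462,403),P(180,455)],.044); print('holes',q,q.mean(0))
k=plane(c,[P(45,242),P(428,160),P(534,437),P(162,503)],.044); print('corners',k,k.mean(0))
for a in (q,k):
    yv=(a[1]+a[2]-a[0]-a[3])[:2]; xv=(a[0]+a[1]-a[2]-a[3])[:2]*-1; print('yaw from y',np.arctan2(-yv[0],yv[1]),'from x',np.arctan2(xv[1],xv[0]), np.linalg.norm(yv)/2,np.linalg.norm(xv)/2)
print('slot',plane(c,[P(178,322),P(372,286),P(398,350),P(206,392)],.044).mean(0))
# height check by triangulation with top
ct=vision.get_calibration('top'); B=lambda x,y:(320+x/6,185+y/6)
print(tri(c,[P(100,282),P(389,222),P(462,403),P(180,455)],ct,[B(346,367),B(190,392),B(174,302),B(328,278)]))
E
```

```text
holes [[ 0.4978 -0.3704  0.044 ]
 [ 0.4852 -0.3014  0.044 ]
 [ 0.5246 -0.2945  0.044 ]
 [ 0.537  -0.3629  0.044 ]] [ 0.5112 -0.3323  0.044 ]
corners [[ 0.489  -0.3808  0.044 ]
 [ 0.4723 -0.29    0.044 ]
 [ 0.5323 -0.2801  0.044 ]
 [ 0.5485 -0.3706  0.044 ]] [ 0.5105 -0.3304  0.044 ]
yaw from y 0.1802133573384324 from x 0.18260166504911782 0.06981156236619049 0.04003644034579243
yaw from y 0.1795267551003977 from x 0.16743384074855422 0.0920930439411746 0.06059356219738129
slot [ 0.5102 -0.3304  0.044 ]
[[ 0.4969 -0.3726  0.0421  0.0031]
 [ 0.4844 -0.3033  0.0421  0.0027]
 [ 0.5241 -0.2964  0.0421  0.0028]
 [ 0.5364 -0.3652  0.0421  0.0032]]
```

jog_arm --pt "0 0 -0.01 0" --pt "-0.002 -0.004 -0.011 0" --pt "-0.002 -0.006 -0.011 0" --pt "-0.003 -0.008 -0.011 0" --pt "-0.004 -0.01 -0.011 0" --pt "-0.004 -0.012 -0.01 0" --pt "-0.005 -0.013 -0.008 0" --pt "-0.005 -0.014 -0.005 0"

```text
time: 39.55
eef_pos: [0.4879, -0.1126, 0.263]
tcp_rot: [0.0, 0.999, -0.004, 0.039]
contact_force: [0.9, -1.1, 0.0]
opening: 0.347
```

jog_arm --pt "-0.005 -0.015 0 -0.02" --pt "-0.005 -0.016 0 -0.025" --pt "-0.005 -0.016 0 -0.025" --pt "-0.005 -0.016 0 -0.025" --pt "-0.004 -0.016 0 -0.025" --pt "-0.003 -0.014 0 -0.025" --pt "-0.002 -0.01 0 -0.02" --pt "0 -0.005 0 0"

```text
time: 40.22
eef_pos: [0.5291, -0.2373, 0.2782]
tcp_rot: [-0.083, 0.996, -0.012, 0.043]
contact_force: [0.5, 0.3, -0.3]
opening: 0.344
```

```bash
python3 rl.py 0.52 -0.25 0.25; python3 - <<'E'
from h import *
c,im=shot('wrist','w24')
E
```

```text
t 40.22 p [ 0.5291 -0.2373  0.2782] F [ 0.52  0.31 -0.25] op 0.344
toolx [-0.983 -0.166 -0.084] toolz [ 0.088 -0.017 -0.996]
tool shift [ 0.0135 -0.0102  0.0275]
```

View pics/w24.png

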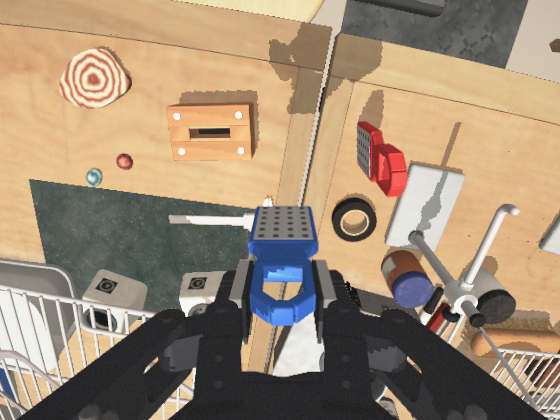

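```bash
cat > blk.py <<'E'
from h import *
import pickle,sys
np.set_printoptions(precision=4,suppress=True)
def block(name,x0,x1,y0,y1):
    im=cv2.imread(f'pics/{name}.png'); c=pickle.load(open(f'pics/{name}.pkl','rb'))
    cr=im[y0:y1,x0:x1].astype(np.float32); m=((cr.min(2)>185)).astype(np.uint8)
    n,l,s,ce=cv2.connectedComponentsWithStats(m)
    pts=[]
    for i in range(1,n):
        if 8<s[i,4]<400:
            w=np.where(l==i,cr[:,:,0],0); w=cv2.dilate((l==i).astype(np.uint8),np.ones((3,3)))*np.clip(cr[:,:,0]-90,0,None)
            yy,xx=np.mgrid[:w.shape[0],:w.shape[1]]; pts.append(((w*xx).sum()/w.sum()+x0,(w*yy).sum()/w.sum()+y0,s[i,4]))
    return c,im,pts
if __name__=='__main__':
    c,im,p=block(sys.argv[1],*map(int,sys.argv[2:6])); print(np.array(p).round(2))
    q=plane(c,[a[:2] for a in p],.044); print(q,q.mean(0))
E
python3 blk.py w24 160 262 95 170
python3 - <<'E'
import cv2
a=cv2.imread('pics/w24.png')[90:175,155:265]; cv2.imwrite('pics/w24b.png',cv2.resize(a,None,fx=6,fy=6,interpolation=cv2.INTER_CUBIC))
E
```

```text
[[238.06 114.61  42.  ]
 [176.41 115.96  39.  ]
 [181.13 151.03  38.  ]
 [240.38 150.24  37.  ]]
[[ 0.4851 -0.3011  0.044 ]
 [ 0.4976 -0.3701  0.044 ]
 [ 0.5369 -0.3629  0.044 ]
 [ 0.5245 -0.2939  0.044 ]] [ 0.511 -0.332  0.044]
```

View pics/w24b.png

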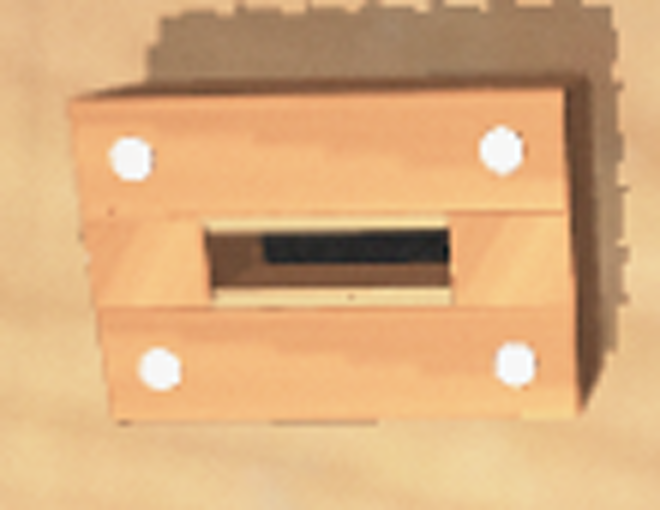

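```bash
python3 - <<'E'
from h import *
import pickle
np.set_printoptions(precision=4,suppress=True)
c=pickle.load(open('pics/w24.pkl','rb')); P=lambda x,y:(155+x/6-.42,90+y/6-.42)
for n,q in (('slot',[(204,218),(450,212),(453,304),(212,306)]),('corn',[(70,100),(562,88),(580,414),(113,419)])):
    k=plane(c,[P(*a) for a in q],.044); print(n,k.mean(0)); print(k)
s=monitor.get_state(); R=toolrot(s); print(R.round(4))
E
```

```text
slot [ 0.5106 -0.3313  0.044 ]
[[ 0.5065 -0.3557  0.044 ]
 [ 0.4979 -0.3093  0.044 ]
 [ 0.515  -0.307   0.044 ]
 [ 0.523  -0.3532  0.044 ]]
corn [ 0.5104 -0.3313  0.044 ]
[[ 0.4887 -0.3821  0.044 ]
 [ 0.4723 -0.2912  0.044 ]
 [ 0.5322 -0.2802  0.044 ]
 [ 0.5486 -0.3718  0.044 ]]
[[-0.9828 -0.1626  0.088 ]
 [-0.1647  0.9862 -0.0178]
 [-0.0839 -0.032  -0.996 ]]
```

```bash
cat > ins.py <<'E'
from h import *
import sys
np.set_printoptions(precision=4,suppress=True)
bc=np.array([0.5107,-0.3315]); yaw=0.178
s=st(); R=toolrot(s); p=s['eef_pos']
zt=np.array([-.0715,-.005,-.997]); zt/=np.linalg.norm(zt)
o=np.array([0,0,-0.0024]); bot=o-0.1*zt; mid=o-0.09*zt
pz=R@zt; B=p+R@bot; O=p+R@o
Rb=np.array([[np.cos(yaw),np.sin(yaw)],[-np.sin(yaw),np.cos(yaw)]])
print('paddle z axis',pz,'in block',Rb@pz[:2]); print('origin',O,'bottom',B,'bottom in block',Rb@(B[:2]-bc),'origin in block',Rb@(O[:2]-bc))
print('yaw err (tool-block)',round((np.arctan2(-R[1,0],-R[0,0])-yaw),4),' spin = err')
zb=float(sys.argv[1]); t=np.r_[bc,zb]; print('tool shift for bottom at',zb,(R.T@(t-B)))
E
python3 ins.py 0.06
```

```text
t 40.27 p [ 0.5291 -0.2379  0.2783] F [ 0.13 -1.27 -0.6 ] op 0.347
paddle z axis [-0.0167  0.0246  0.9996] in block [-0.0121  0.0271]
origin [ 0.5289 -0.2379  0.2807] bottom [ 0.5306 -0.2403  0.1807] bottom in block [0.0357 0.0862] origin in block [0.0345 0.0889]
yaw err (tool-block) -0.0119  spin = err
tool shift for bottom at 0.06 [ 0.0447 -0.0828  0.1201]
```

jog_arm --pt "0.003 -0.006 0.001 -0.006" --pt "0.005 -0.009 0.002 -0.006" --pt "0.006 -0.011 0.003 0" --pt "0.006 -0.011 0.003 0" --pt "0.006 -0.011 0.003 0" --pt "0.006 -0.011 0.003 0" --pt "0.004 -0.008 0.003 0" --pt "0.002 -0.004 0.003 0"

```text
time: 40.93
eef_pos: [0.5024, -0.3224, 0.2553]
tcp_rot: [-0.088, 0.995, -0.013, 0.043]
contact_force: [-0.1, 0.3, -0.8]
opening: 0.341
```

```bash
python3 ins.py 0.06
```

```text
t 40.93 p [ 0.5024 -0.3224  0.2553] F [-0.12  0.33 -0.84] op 0.341
paddle z axis [-0.0164  0.0254  0.9995] in block [-0.0116  0.0279]
origin [ 0.5022 -0.3224  0.2576] bottom [ 0.5039 -0.3249  0.1577] bottom in block [-0.0056  0.0077] origin in block [-0.0067  0.0105]
yaw err (tool-block) 0.0004  spin = err
tool shift for bottom at 0.06 [ 0.0026 -0.0044  0.098 ]
```

jog_arm --pt "0.0005 -0.001 0.004 0" --pt "0.0005 -0.001 0.007 0" --pt "0.0005 -0.001 0.008 0" --pt "0.0005 -0.001 0.008 0" --pt "0 0 0.008 0" --pt "0 0 0.008 0" --pt "0 0 0.007 0" --pt "0 0 0.005 0"

```text
time: 41.6
eef_pos: [0.506, -0.3277, 0.1935]
tcp_rot: [-0.088, 0.995, -0.012, 0.042]
contact_force: [0.0, 0.1, -1.2]
opening: 0.346
```

```bash
python3 ins.py 0.06
```

```text
t 41.6 p [ 0.506  -0.3277  0.1935] F [ 0.02  0.12 -1.24] op 0.346
paddle z axis [-0.0153  0.0232  0.9996] in block [-0.011   0.0255]
origin [ 0.5058 -0.3276  0.1959] bottom [ 0.5074 -0.3299  0.096 ] bottom in block [-0.003   0.0021] origin in block [-0.0041  0.0047]
yaw err (tool-block) 0.0004  spin = err
tool shift for bottom at 0.06 [-0.     -0.001   0.0362]
```

jog_arm --pt "0 -0.0003 0.004 0" --pt "0 -0.0004 0.006 0" --pt "0 -0.0003 0.006 0" --pt "0 0 0.006 0" --pt "0 0 0.005 0" --pt "0 0 0.003 0" --pt "0 0 0 0" --pt "0 0 0 0"

```text
time: 42.27
eef_pos: [0.5091, -0.3283, 0.1586]
tcp_rot: [-0.089, 0.995, -0.011, 0.042]
contact_force: [0.2, -0.0, -1.1]
opening: 0.339
```

```bash
python3 ins.py 0.05;  python3 - <<'E'
from h import *
c,im=shot('wrist','w25'); _,i2=shot('scene','s25'); _,i3=shot('top','t25')
o=np.zeros((560,800,3),np.uint8); o[:280,:400]=cv2.resize(im[100:310,130:430],(400,280)); o[280:560,:400]=cv2.resize(i2[170:268,280:420],(400,280)); o[:280,400:]=cv2.resize(i3[190:288,290:430],(400,280))
cv2.imwrite('pics/c25.png',o)
E
```

```text
t 42.27 p [ 0.5091 -0.3283  0.1586] F [ 0.25 -0.03 -1.12] op 0.339
paddle z axis [-0.0137  0.0214  0.9997] in block [-0.0097  0.0235]
origin [ 0.5089 -0.3282  0.161 ] bottom [ 0.5102 -0.3304  0.061 ] bottom in block [-0.0003  0.0012] origin in block [-0.0012  0.0035]
yaw err (tool-block) 0.0012  spin = err
tool shift for bottom at 0.05 [ 0.0006 -0.0009  0.011 ]
```

View pics/c25.png

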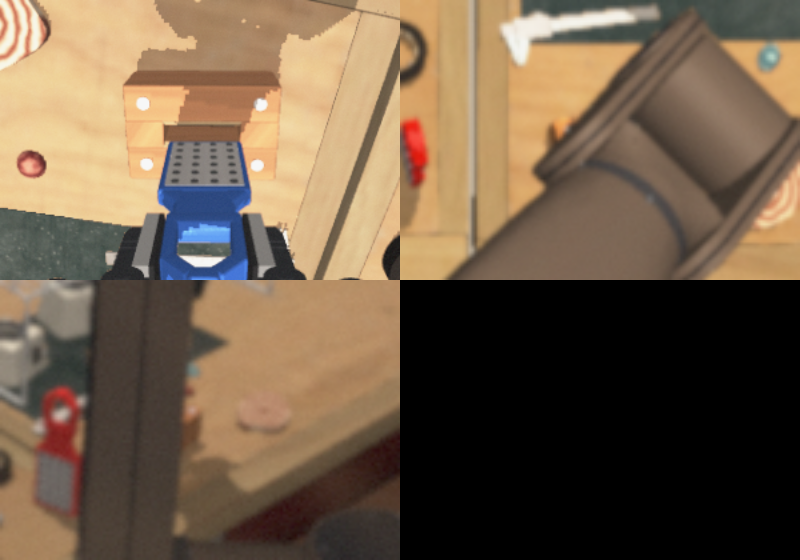

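```bash
python3 blk.py w25 215 345 140 245; python3 - <<'E'
import cv2,pickle
from h import *
im=cv2.imread('pics/w25.png'); c=pickle.load(open('pics/w25.pkl','rb'))
a=im[145:265,210:350]; cv2.imwrite('pics/w25b.png',cv2.resize(a,None,fx=5.5,fy=5.5,interpolation=cv2.INTER_CUBIC))
E
```

```text
[[236.7  177.31  81.  ]
 [325.54 178.26  63.  ]
 [239.53 222.76  70.  ]
 [322.42 223.71  71.  ]]
[[ 0.4978 -0.3701  0.044 ]
 [ 0.4856 -0.3003  0.044 ]
 [ 0.5373 -0.3629  0.044 ]
 [ 0.525  -0.2938  0.044 ]] [ 0.5114 -0.3318  0.044 ]
```

View pics/w25b.png

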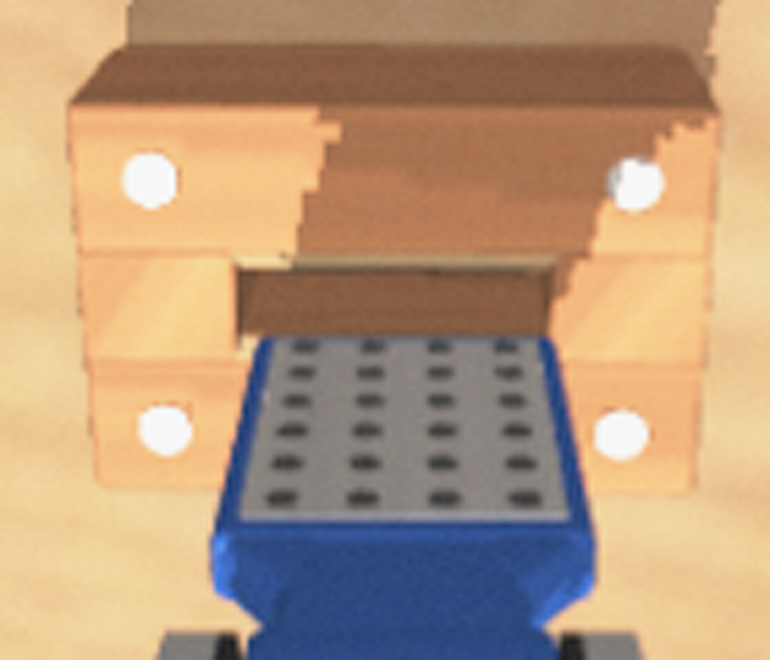

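```bash
python3 - <<'E'
from h import *
import pickle
np.set_printoptions(precision=4,suppress=True)
c=pickle.load(open('pics/w25.pkl','rb')); P=lambda x,y:(210+x/5.5-.4,145+y/5.5-.4)
k=plane(c,[P(258,336),P(553,336)],.061); print(k,k.mean(0), k.mean(0)[:2]+.0045*np.array([np.cos(.178),np.sin(.178)]))
print(np.linalg.norm(k[0]-k[1]), np.arctan2(-(k[1]-k[0])[0],(k[1]-k[0])[1]))
sl=plane(c,[P(236,255),P(552,262)],.044);print('slot front edge',sl, sl.mean(0)+.0081*np.array([np.cos(.178),np.sin(.178),0]))
E
```

```text
[[ 0.5119 -0.3502  0.061 ]
 [ 0.5043 -0.3098  0.061 ]] [ 0.5081 -0.33    0.061 ] [ 0.5125 -0.3292]
0.04114519409234844 0.1876069093284899
slot front edge [[ 0.5069 -0.356   0.044 ]
 [ 0.4994 -0.31    0.044 ]] [ 0.5111 -0.3316  0.044 ]
```

```bash
sed -i 's/^bc=.*; yaw/bc=np.array([0.5095,-0.3323]); yaw/' ins.py; python3 ins.py 0.048
```

```text
t 42.42 p [ 0.5092 -0.3284  0.1591] F [ 0.05 -0.19 -0.07] op 0.342
paddle z axis [-0.0143  0.022   0.9997] in block [-0.0102  0.0242]
origin [ 0.509  -0.3284  0.1615] bottom [ 0.5104 -0.3306  0.0615] bottom in block [0.0012 0.0015] origin in block [0.0002 0.0039]
yaw err (tool-block) 0.0013  spin = err
tool shift for bottom at 0.048 [ 0.0023 -0.0011  0.0134]
```

jog_arm --pt "0.0006 -0.0005 0.002 0" --pt "0.0007 -0.0005 0.003 0" --pt "0.0006 -0.0005 0.003 0" --pt "0 0 0.002 0" --pt "0 0 0.001 0" --pt "0 0 0.001 0" --pt "0 0 0 0" --pt "0 0 0 0"

```text
time: 43.08
eef_pos: [0.5089, -0.3312, 0.147]
tcp_rot: [-0.089, 0.995, -0.012, 0.043]
contact_force: [-0.6, -0.3, -1.2]
opening: 0.343
```

```bash
python3 ins.py 0.036; python3 - <<'E'
from h import *
c,im=shot('wrist','w26'); st()
a=im[145:265,210:350]; cv2.imwrite('pics/w26b.png',cv2.resize(a,None,fx=5.5,fy=5.5,interpolation=cv2.INTER_CUBIC))
E
```

```text
t 43.08 p [ 0.5089 -0.3312  0.147 ] F [-0.64 -0.28 -1.18] op 0.343
paddle z axis [-0.0158  0.0235  0.9996] in block [-0.0114  0.026 ]
origin [ 0.5087 -0.3311  0.1493] bottom [ 0.5103 -0.3335  0.0494] bottom in block [ 0.0006 -0.0013] origin in block [-0.0006  0.0013]
yaw err (tool-block) 0.0012  spin = err
tool shift for bottom at 0.036 [0.0017 0.0017 0.0132]
t 43.13 p [ 0.5089 -0.3311  0.1469] F [ 0.86 -0.1  -0.8 ] op 0.341
```

View pics/w26b.png

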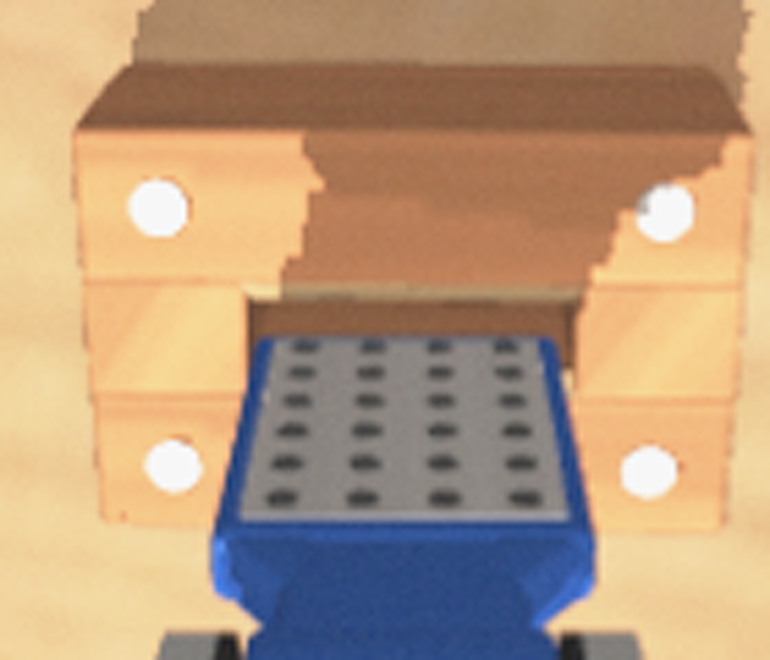

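```bash
python3 blk.py w26 215 350 140 250; python3 - <<'E'
from h import *
import pickle
np.set_printoptions(precision=4,suppress=True)
c=pickle.load(open('pics/w26.pkl','rb')); P=lambda x,y:(210+x/5.5-.4,145+y/5.5-.4)
ex=np.array([np.cos(.178),np.sin(.178),0])
for z in (.0484,.0494,.0504):
    k=plane(c,[P(258,337),P(553,337)],z); print(z,k.mean(0)+.0045*ex)
sl=plane(c,[P(90,283),P(742,287),P(95,397),P(737,402)],.044);print('seam mean',sl.mean(0)); print('slot y ends',plane(c,[P(248,320),P(577,320)],.044))
E
```

```text
[[238.18 182.43  91.  ]
 [330.72 183.47  78.  ]
 [241.05 229.34  74.  ]
 [327.45 230.47  77.  ]]
[[ 0.4979 -0.3701  0.044 ]
 [ 0.4856 -0.3006  0.044 ]
 [ 0.5373 -0.363   0.044 ]
 [ 0.525  -0.2938  0.044 ]] [ 0.5114 -0.3319  0.044 ]
0.0484 [ 0.5131 -0.3322  0.0484]
0.0494 [ 0.5127 -0.3322  0.0494]
0.0504 [ 0.5123 -0.3323  0.0504]
seam mean [ 0.5112 -0.3313  0.044 ]
slot y ends [[ 0.5121 -0.3553  0.044 ]
 [ 0.5034 -0.3093  0.044 ]]
```

jog_arm --pt "0.0005 0.0005 0.0005 0" --pt "0.0005 0.0004 0.001 0" --pt "0.0001 0 0.0012 0" --pt "0.0001 0 0.0012 0" --pt "0.0001 0 0.0012 0" --pt "0.0001 0 0.001 0" --pt "0 0 0 0" --pt "0 0 0 0"

```text
time: 43.8
eef_pos: [0.5079, -0.3306, 0.1404]
tcp_rot: [-0.089, 0.995, -0.012, 0.043]
contact_force: [0.1, 0.1, -0.5]
opening: 0.344
```

```bash
python3 ins.py 0.03; python3 - <<'E'
from h import *
c,im=shot('wrist','w27'); st()
a=im[145:265,210:350]; cv2.imwrite('pics/w27b.png',cv2.resize(a,None,fx=5.5,fy=5.5,interpolation=cv2.INTER_CUBIC))
E
```

```text
t 43.8 p [ 0.5079 -0.3306  0.1404] F [ 0.08  0.09 -0.47] op 0.344
paddle z axis [-0.0162  0.0239  0.9996] in block [-0.0117  0.0264]
origin [ 0.5077 -0.3305  0.1428] bottom [ 0.5094 -0.3329  0.0428] bottom in block [-0.0002 -0.0006] origin in block [-0.0014  0.0021]
yaw err (tool-block) 0.0014  spin = err
tool shift for bottom at 0.03 [0.0008 0.001  0.0128]
t 43.85 p [ 0.5079 -0.3305  0.1404] F [ 0.42  0.61 -1.1 ] op 0.344
```

View pics/w27b.png

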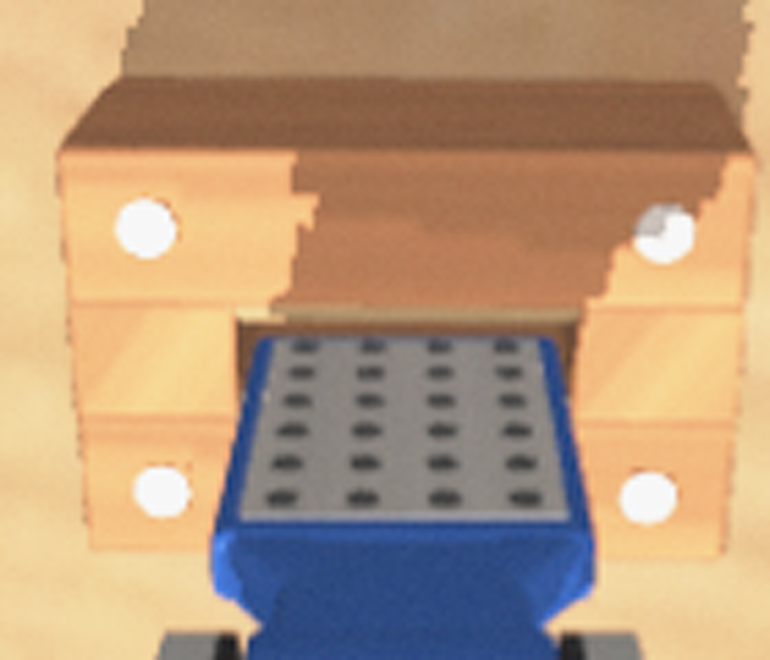

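jog_arm --pt "0.0006 0 0.0004 0" --pt "0.0005 0.0002 0.0006 0" --pt "0.0001 0 0.001 0" --pt "0.0001 0 0.001 0" --pt "0.0001 0 0.001 0" --pt "0.0001 0 0.001 0" --pt "0 0 0 0" --pt "0 0 0 0"

```text
time: 44.52
eef_pos: [0.5071, -0.3309, 0.1351]
tcp_rot: [-0.089, 0.995, -0.012, 0.043]
contact_force: [0.6, -0.9, -0.2]
opening: 0.341
```

```bash
python3 ins.py 0.03; python3 - <<'E'
from h import *
c,im=shot('wrist','w28'); st()
a=im[145:265,210:350]; cv2.imwrite('pics/w28b.png',cv2.resize(a,None,fx=5.5,fy=5.5,interpolation=cv2.INTER_CUBIC))
E
```

```text
t 44.52 p [ 0.5071 -0.3309  0.1351] F [ 0.64 -0.93 -0.23] op 0.341
paddle z axis [-0.0174  0.0244  0.9996] in block [-0.0128  0.027 ]
origin [ 0.5069 -0.3309  0.1375] bottom [ 0.5087 -0.3333  0.0375] bottom in block [-0.001  -0.0008] origin in block [-0.0023  0.0019]
yaw err (tool-block) 0.0012  spin = err
tool shift for bottom at 0.03 [-0.0004  0.0011  0.0076]
t 44.57 p [ 0.5071 -0.3309  0.1351] F [-0.73 -0.62 -0.58] op 0.34
```

View pics/w28b.png

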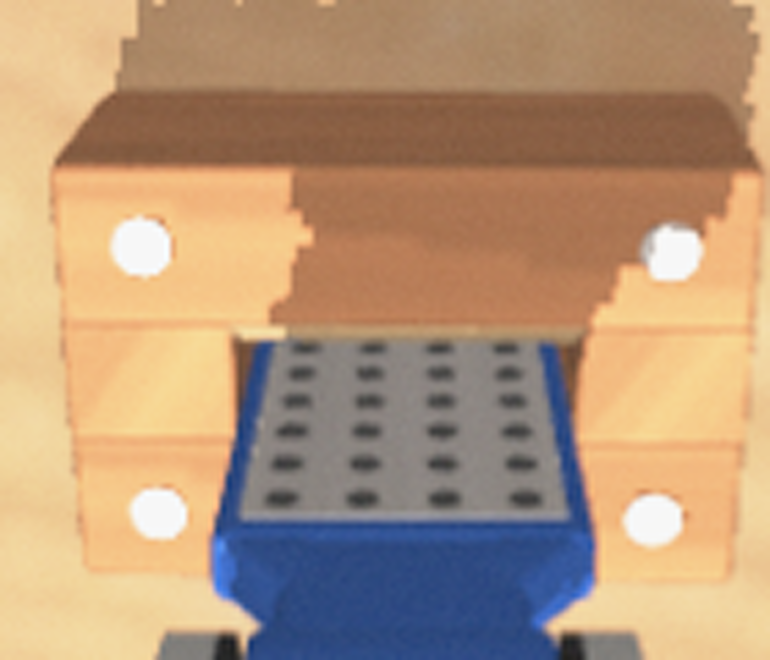

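jog_arm --pt "0.0001 0.0002 0.001 0" --pt "0.0001 0.0002 0.0012 0" --pt "0.0001 0 0.0012 0" --pt "0.0001 0 0.0012 0" --pt "0.0001 0 0.0012 0" --pt "0.0001 0 0.0012 0" --pt "0.0001 0 0.0008 0" --pt "0 0 0 0"

```text
time: 45.23
eef_pos: [0.5072, -0.3307, 0.1265]
tcp_rot: [-0.089, 0.995, -0.012, 0.044]
contact_force: [-0.2, 0.4, -0.7]
opening: 0.339
```

```bash
python3 ins.py 0.014
```

```text
t 45.23 p [ 0.5072 -0.3307  0.1265] F [-0.2   0.35 -0.67] op 0.339
paddle z axis [-0.0177  0.0245  0.9995] in block [-0.0131  0.0272]
origin [ 0.507  -0.3307  0.1289] bottom [ 0.5088 -0.3331  0.0289] bottom in block [-0.0009 -0.0007] origin in block [-0.0022  0.002 ]
yaw err (tool-block) 0.0012  spin = err
tool shift for bottom at 0.014 [0.0004 0.0012 0.0149]
```

jog_arm --pt "0.0001 0.0002 0.001 0" --pt "0.0001 0.0002 0.0015 0" --pt "0.0001 0 0.0015 0" --pt "0.0001 0 0.0015 0" --pt "0.0001 0 0.0015 0" --pt "0.0001 0 0.0015 0" --pt "0.0001 0 0.001 0" --pt "0 0 0 0"

```text
time: 45.9
eef_pos: [0.5073, -0.3307, 0.1159]
tcp_rot: [-0.089, 0.995, -0.012, 0.044]
contact_force: [0.4, 0.3, -1.3]
opening: 0.338
```

```bash
python3 ins.py 0.014
```

```text
t 45.9 p [ 0.5073 -0.3307  0.1159] F [ 0.43  0.27 -1.26] op 0.338
paddle z axis [-0.0177  0.0245  0.9995] in block [-0.0131  0.0273]
origin [ 0.5071 -0.3306  0.1183] bottom [ 0.5089 -0.3331  0.0183] bottom in block [-0.0007 -0.0007] origin in block [-0.002   0.0021]
yaw err (tool-block) 0.0011  spin = err
tool shift for bottom at 0.014 [-0.0004  0.0008  0.0043]
```

jog_arm --pt "0 0 0.0005 0" --pt "0 0 0.0006 0" --pt "0 0 0.0006 0" --pt "0 0 0.0006 0" --pt "0 0 0.0006 0" --pt "0 0 0.0006 0" --pt "0 0 0 0" --pt "0 0 0 0"

```text
time: 46.57
eef_pos: [0.5075, -0.3307, 0.112]
tcp_rot: [-0.089, 0.995, -0.012, 0.043]
contact_force: [-0.2, 1.0, -0.5]
opening: 0.341
```

```bash
python3 ins.py 0.014
```

```text
t 46.57 p [ 0.5075 -0.3307  0.112 ] F [-0.2   1.   -0.52] op 0.341
paddle z axis [-0.0173  0.0244  0.9996] in block [-0.0127  0.0271]
origin [ 0.5073 -0.3307  0.1144] bottom [ 0.509  -0.3331  0.0144] bottom in block [-0.0006 -0.0007] origin in block [-0.0019  0.002 ]
yaw err (tool-block) 0.0012  spin = err
tool shift for bottom at 0.014 [-0.0006  0.0008  0.0004]
```

jog_arm --pt "0 0 0.0005 0" --pt "0 0 0.0005 0" --pt "0 0 0.0005 0" --pt "0 0 0 0" --pt "0 0 0 0" --pt "0 0 0 0" --pt "0 0 0 0" --pt "0 0 0 0"

```text
time: 47.23
eef_pos: [0.5078, -0.3309, 0.1113]
tcp_rot: [-0.089, 0.995, -0.012, 0.043]
contact_force: [-1.4, 0.5, 0.3]
opening: 0.342
```

```bash
python3 ins.py 0.014
```

```text
t 47.23 p [ 0.5078 -0.3309  0.1113] F [-1.39  0.51  0.3 ] op 0.342
paddle z axis [-0.0172  0.0245  0.9996] in block [-0.0126  0.0271]
origin [ 0.5076 -0.3308  0.1137] bottom [ 0.5093 -0.3333  0.0138] bottom in block [-0.0004 -0.0009] origin in block [-0.0017  0.0018]
yaw err (tool-block) 0.0015  spin = err
tool shift for bottom at 0.014 [-0.0004  0.0009 -0.0002]
```

Contact is felt at the expected seated height, with the origin about 114 mm up and roughly 1–1.5 N. I'll release.

jog_arm --pt "0 0 0.0004 0" --pt "0 0 0 0" --pt "0 0 0 0" --pt "0 0 0 0" --pt "0 0 0 0" --pt "0 0 0 0" --pt "0 0 0 0" --pt "0 0 0 0" --grip 0.05

```text
time: 47.9
eef_pos: [0.5081, -0.3313, 0.1109]
tcp_rot: [-0.089, 0.995, -0.013, 0.044]
contact_force: [-0.5, -0.1, -0.1]
opening: 0.586
```

```bash
python3 ins.py 0.014; python3 - <<'E'
from h import *
c,im=shot('wrist','w29'); st()
a=im[130:400,150:420]; cv2.imwrite('pics/w29b.png',cv2.resize(a,None,fx=2.2,fy=2.2,interpolation=cv2.INTER_CUBIC))
E
```

```text
t 47.9 p [ 0.5081 -0.3313  0.1109] F [-0.49 -0.11 -0.11] op 0.586
paddle z axis [-0.0182  0.0257  0.9995] in block [-0.0134  0.0286]
origin [ 0.5079 -0.3313  0.1133] bottom [ 0.5097 -0.3338  0.0133] bottom in block [-0.0001 -0.0015] origin in block [-0.0014  0.0013]
yaw err (tool-block) 0.0016  spin = err
tool shift for bottom at 0.014 [-0.0001  0.0015 -0.0007]
t 47.95 p [ 0.5081 -0.3313  0.1109] F [ 0.36  0.12 -0.41] op 0.583
```

View pics/w29b.png

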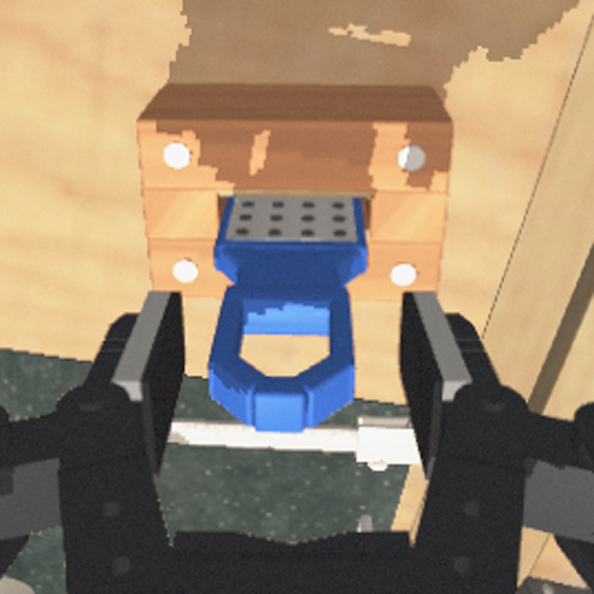

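jog_arm --pt "0 -0.001 -0.004 0" --pt "0 -0.001 -0.006 0" --pt "0 0 -0.008 0" --pt "0 0 -0.012 0" --pt "0 0 -0.015 0" --pt "0 0 -0.015 0" --pt "0 0 -0.015 0" --pt "0 0 -0.01 0"

```text
time: 48.62
eef_pos: [0.4996, -0.3313, 0.2021]
tcp_rot: [-0.089, 0.995, -0.012, 0.043]
contact_force: [0.1, -0.1, 0.4]
opening: 0.586
```

jog_arm --pt "0 0.01 -0.01 0" --pt "0 0.02 -0.012 0" --pt "0 0.025 -0.012 0" --pt "0 0.025 -0.012 0" --pt "0 0.02 -0.005 0" --pt "0 0.01 0 0" --pt "0 0 0 0" --pt "0 0 0 0"

```text
time: 49.28
eef_pos: [0.4762, -0.221, 0.2638]
tcp_rot: [-0.088, 0.995, -0.019, 0.049]
contact_force: [-0.1, -0.5, 0.1]
opening: 0.586
```

```bash
python3 - <<'E'
from h import *
st(); c,im=shot('wrist','w30'); _,i2=shot('scene','s30'); _,i3=shot('top','t30')
a=im[:,:]; cv2.imwrite('pics/w30b.png',a)
o=np.zeros((560,800,3),np.uint8); o[:280,:400]=cv2.resize(i2[160:290,190:376],(400,280)); o[:280,400:]=cv2.resize(i2[170:268,280:420],(400,280)); o[280:,:400]=cv2.resize(i3[160:265,120:270],(400,280)); o[280:,400:]=cv2.resize(i3[190:288,290:430],(400,280))
cv2.imwrite('pics/c30.png',o)
E
```

```text
t 49.28 p [ 0.4762 -0.221   0.2638] F [-0.08 -0.55  0.09] op 0.586
```

View pics/w30b.png

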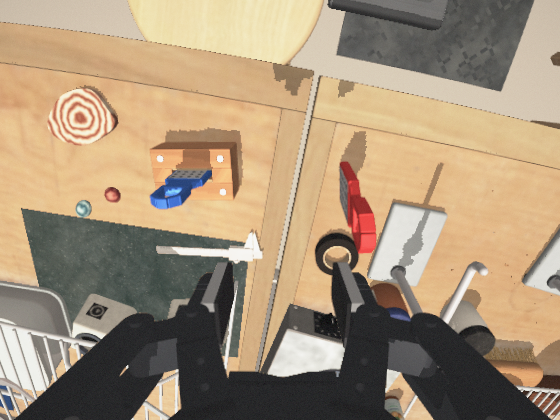

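View pics/c30.png

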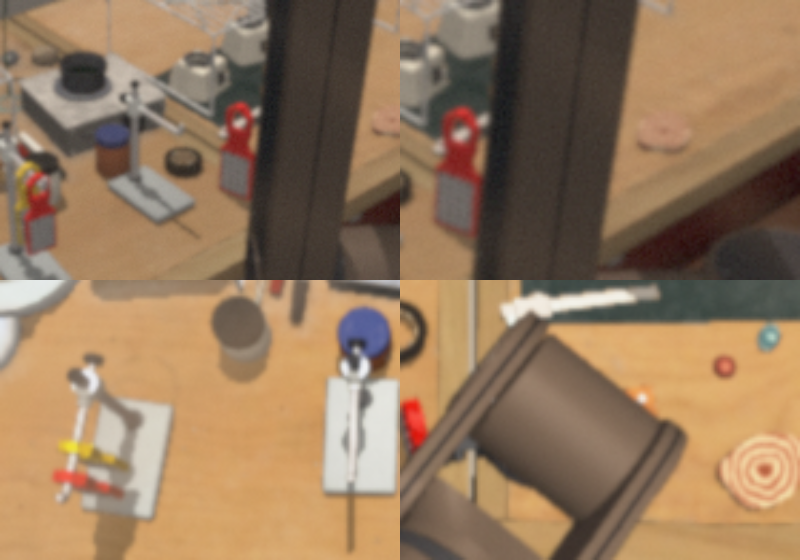

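```bash
python3 - <<'E'
from h import *
import pickle
c=pickle.load(open('pics/w30.pkl','rb')); im=cv2.imread('pics/w30.png')
yaw=.178; Rz=np.array([[np.cos(yaw),-np.sin(yaw)],[np.sin(yaw),np.cos(yaw)]]); bc=np.array([.5112,-.3316])
pts=[];
for (x,y,z) in [(5,-15,114),(-5,-15,114),(-5,15,114),(5,15,114),(-5,0,133),(5,0,133),(-4.5,-21,74),(-4.5,21,74),(-4.5,-21,44),(-4.5,21,44)]:
    w=Rz@np.array([x,y])/1000+bc; pts.append((*w,z/1000))
q=proj(c,pts); f=6; x0,y0=140,130
a=cv2.resize(im[y0:y0+90,x0:x0+120],None,fx=f,fy=f,interpolation=cv2.INTER_CUBIC)
for i,p in enumerate(q):
    cv2.circle(a,(int((p[0]-x0+.4)*f),int((p[1]-y0+.4)*f)),4,(0,255,0) if i<4 else (0,255,255) if i<6 else (255,0,255),-1)
cv2.imwrite('pics/w30o.png',a)
E
```

```text
(no output)
```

View pics/w30o.png

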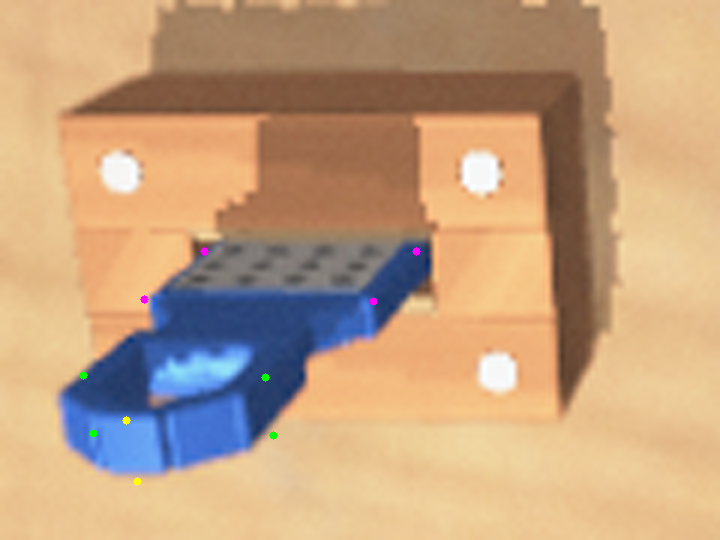

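```bash
python3 - <<'E'
from plant import workorder
from h import *
st(); print(workorder.sign_off()); st()
E
```

```text
t 49.43 p [ 0.476  -0.2217  0.2627] F [-0.56  0.75  0.38] op 0.587
the job is handed in; nothing more can be done
None
the job is handed in; nothing more can be done
```

The job is handed in at about 49.4 s of the 72 s allowed. Yellow hangs at about 58 mm out and the small red at about 85 mm out on the once empty hook. Blue stands released in the block's slot.

**Hook height:** touching the spare rod from above with shut fingers, at under 3 N, gave a rod axis of about 0.180 m. The wrist camera gave 0.182 m.

**Forces:** no wrist reading while I was in contact with a stand or the block was above about 3 N. The readings are only at the end of each move, not continuous.

**Last checks:**
- The top and scene pictures show red and yellow both on the spare rod, let go, with the arm clear.
- Blue was felt on the rubber strip at an eye height of about 114 mm, close to the 114 mm expected. After release, its seated outline projected into the wrist picture agreed to within about 1–1.5 mm.
- The jars, tape and stones looked undisturbed by eye; I did not measure them.

**What disagreed:**
- The tool slowly picked up a tilt of up to about 0.09 rad during the faster moves. Blue was therefore lowered in with a lean of about 0.03 rad and appeared to straighten when released.
- My first estimates of blue's position over the slot, by arm pose and by camera, differed by about 2 mm. I corrected this in small steps against the picture before blue went in.
- The first height check on the hung paddles read 3–6 mm low on one corner and worse where I mispicked the other. A second wrist view agreed with the stated height.

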